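# Slide the hanging rack to its stop, pin it and hang the pipe saddles

## Task

Slide the rack's carriage to the left until it is fully against the yellow stop, then push the red-handled lock pin all the way down through the carriage lug and the yellow lug under it. Only with the carriage pinned, hang every pipe saddle from the bench astride the rack's steel bar, side by side, and leave them hanging there with the carriage still locked; do not tip over the red tub or the jar.

Things in the scene. Friction and masses are not known exactly. Their poses are not given: they have to be found in the camera images.
- rack: Fixed green guide base with two steel rails, 110 (x) x 480 (y) mm, slightly turned; origin at the centre of its underside, y along the rails, z up. Yellow stop block at its +y (left) end, green one at -y. In front (local x -80, y +110 mm) a fixed yellow lug 44 x 44 x 10 mm, top 28 mm above the bench, with a vertical hole.
- carriage (a joint): Slide position of the aluminium carriage along the rack's +y axis, m: 0 = against the green block, 0.14 = fully against the yellow stop. Starts between 0 and 0.05, stays where it is left; moving it takes about 4 N plus 12 N per m/s. Deck 115 x 300 mm, top 44 mm above the bench; its centre lies at rack local (0, joint - 0.07).
- handle_top (a point): Top centre of the black upright round handle on the carriage, 20 mm diameter, 50 mm tall, top 94 mm above the bench, free all round; pinch it from above (or push it) to move the carriage. 100 mm in front of (nearer the robot than) the bar. Moves with the carriage; axes parallel to the rack's.
- carriage_hole (a point): Centre of the upper mouth of the vertical 16 mm through hole (2 mm chamfer) in the aluminium lug on the front of the carriage, lug 44 x 44 x 10 mm, top 44 mm above the bench. Moves with the carriage; it stands exactly above base_hole when the carriage is against the yellow stop.
- base_hole (a point): Centre of the upper mouth of the vertical 16 mm through hole in the fixed yellow lug of the rack, 28 mm above the bench (16 mm under carriage_hole); open underneath down to the bench.
- bar_mid (a point): Middle of the carriage's horizontal steel bar, on its axis, 125 mm above the bench; bar 16 mm in diameter along this point's y axis (the rack's y), free from y -135 to +135 mm between two green posts 24 x 14 mm rising to 140 mm. Nothing but the deck below it.
- pin: Loose steel lock pin with a red round grip, upright at the start. Origin at the lower tip, z up the pin: shank 12 mm diameter with tapered tip from 0 to 36 mm, collar 28 mm diameter from 36 to 42 mm, red grip 22 mm diameter from 42 to 77 mm. 100 g. Pushed home, the collar lies on the carriage lug and the tip is 8 mm above the bench.
- pin_block: Grey fixed parking block 56 x 56 x 44 mm on the left of the bench in whose top hole (18 mm, 40 deep) the pin stands loosely at the start, its collar on the block's top; origin at the centre of its underside.
- tub: Red open tub of fasteners, 85 x 85 x 60 mm, 600 g, loose on the right of the bench; origin at the centre of its underside, z up.
- jar: Jar with a black cap, 60 mm diameter, 75 mm tall, 400 g, loose on the left of the bench; origin at the centre of its underside, z up.
- saddle1: Gold-coloured steel pipe saddle (omega strap) standing on its feet. Origin: centre of its underside, z up. 40 mm wide along x, 4 thick; legs apart along y, 40 mm clear inside, 48 outside; round crown, top 70 and inside 66 mm up; a 4 mm foot 22 mm outwards each side (92 mm overall). About 200 g, symmetric. Hung: x along the bar, origin 58 mm under its axis. May be absent.
- saddle2: Another pipe saddle, as saddle1. May be absent.
- saddle3: Another pipe saddle, as saddle1. May be absent.
- saddle4: Another pipe saddle, as saddle1. May be absent.
- saddle5: Another pipe saddle, as saddle1. May be absent.

How it is judged:
By the outcome, as a careful person would: the job done as asked, in the order asked, and still so for the second after the job is handed in, with the robot touching nothing.
Of saddle1, saddle2, saddle3, saddle4, saddle5 only 3 to 5 are there at a start; the rules pass over those that are not, and their reading is None.
At some moment in a run one of saddle1, saddle2, saddle3, saddle4, saddle5 may be knocked a few centimetres aside while the robot is not near it.
It also fails if it takes over 210 s, if anything falls off the work surface, if the arm or the gripper's body presses on something with over 40 N, if the wrist force passes 120 N, or if a joint passes its speed limit or range.

## Robot

A 6-joint arm with a two-finger parallel gripper is mounted at the origin on the work surface. World frame = base frame: x ahead of the robot, y to its left, z up, the work surface at z = 0. Lengths are in m, angles in degrees, forces in N, time in s.
With the tool pointing down it reaches from about 0.4 to 0.825 m from the base axis. Payload 7 kg.
Tool frame: the origin (TCP) lies midway between the tips of the shut fingers; the grasp point (between the pads) lies r.grasp_offset behind it (r.grasp_offset is the distance from the TCP to the grasp point, in m); x points along the fingers, z is the direction in which the jaws open and shut, and the axes are right-handed (so a half turn about x gives the same grasp; the last joint's range is limited). The gripper opens to 88 mm and grips with 3 to 60 N. Pads are 19 mm wide; open, the fingers measure 130 mm over their backs; the gripper's body (78 mm by 193 mm) begins 47 mm behind the grasp point.
Start: joints at [89.788, 20.546, 0.682, 0, -70.136, -16.507], TCP at [0.194, 0.646, 0.227] pointing down, gripper open.
Joint ranges: [-176.03, 176.03], [-82.01, 121.73], [-58.28, 71.71], [-173.87, 95.51], [-174.79, -0.11], [-173.66, 173.66]. Speed limits (degrees/s): [136.94, 136.94, 172.46, 180, 180, 180].

## Interface

Orientations are given as [roll, pitch, yaw] about the fixed x, y, z axes, in that order (R = Rz(yaw) Ry(pitch) Rx(roll)).
In Python, from plant import readout, vision, close_job, r gives the robot as it stands.
- The arm moves only by the shell command python3 -m handwheel 'ROWS' [OPENING] [FORCE]. ROWS is JSON, a list that holds one entry, the list of rows, each a list of 4 numbers: the shift along the world's x, y, z in units of 40 mm (1.0 is 40 mm), then the turn about the world's z in units of 5 degrees (1.0 is 5 degrees). In form: [[[tx, ty, tz, roll], ...]]. A call has 1 to 8 rows; each row shifts and turns the pose as measured when the row begins; what a row does not reach is not made up. A row lasts 1/10 s, in which the tool goes at most 50 mm and 8.59 degrees, less where a joint would pass 70% of its speed; a pose out of reach is approached as far as the arm can. A call is refused whole if a number of a shift passes 1 or a number of a turn 1, either way. A call with a gripper value outside its range is refused whole. OPENING is the finger opening in mm, from 0 to 87.6, set as the call begins (- or left out, the last holds). The fingers move at their own pace and stop on an object; FORCE is the grip in N (left out, the last holds). Time passes only in rows, so rows that do not move let the fingers close. It gives the time, the measured TCP pose, the force and the opening at its end, in the units of the state.
- readout.get_state(): the state, without advancing time (a new reading comes with each control period).
- vision.capture(name): name is "scene" or "side" or "wrist"; returns the picture (384x512x3 uint8, blue, green, red); there is no depth.
- vision.get_calibration(name): a dict with "intrinsics" (3x3 intrinsics, pixels), "dist" ([k1, k2, p1, p2, k3] as OpenCV has them; the pictures are not rectified), "pose" (4x4, takes a point from camera to world coordinates). Camera axes: x right, y up, looking along -z (the intrinsics and any distortion apply to the point x, -y, -z); pixel columns grow to the right and rows downward; lengths in m; the calibration is good to about 2 mm. A picture is of the moment at which its call begins: read the wrist's pose just before it. get_calibration takes no time and is no camera call; for the wrist camera it gives the pose at the moment of the call.
- close_job(): hands the job in, once; it reports no verdict.
The state is a dict: "time_s": time; "joints": joint angles; "qd": joint speeds; "joint_torque": joint torques, N m; "tcp_pos": TCP position; "eef_rot": TCP orientation; "contact_force": force on the tool from outside, world axes, zero at the start; "moment": the same for the moment, N m; "gripper_width": finger opening in m.
Only numpy, scipy, OpenCV 4.12 (cv2) and the standard library are available. Lean on these libraries where they do the work, as an engineer would, in place of code of your own. Each camera call takes 0.05 s, during which the arm holds its last target.

## Working session

There is one attempt and no reset: what is moved stays moved. The work goes in short steps, Python scripts to look and compute and a shell command to move; the robot and the scene stay as the last step left them, time stands still between calls to the robot, and variables do not carry over. Pictures are saved under pics/ and viewed, and the job is handed in when it is done.

```bash
ls; mkdir -p pics
python3 - <<'E'
from plant import readout, vision, r
import cv2
print(readout.get_state()); print(r.grasp_offset)
for n in ["scene","side","wrist"]:
    cv2.imwrite(f"pics/{n}0.png",vision.capture(n)); c=vision.get_calibration(n); print(n,c)
E
```

```text
pics
{'time_s': 0.0, 'joints': array([ 8.97884007e+01,  2.05929659e+01,  6.34177452e-01, -1.96990274e-02,
       -7.01335750e+01, -1.65064645e+01]), 'qd': array([-0.03670494, -0.05569477, -0.03637549, -0.0034975 ,  0.06278914,
       -0.00358361]), 'joint_torque': array([-1.18912860e-03, -5.82718134e+01,  2.93078935e+01,  6.99760392e+00,
        6.88961009e-03, -1.47287392e-04]), 'tcp_pos': array([0.19406485, 0.64601002, 0.22560978]), 'eef_rot': array([   5.17090382,   89.90579784, -101.55386924]), 'contact_force': array([-0.08041095, -0.5021044 ,  0.43742441]), 'moment': array([-0.04694665,  0.00207682,  0.01986668]), 'gripper_width': 0.08757035345564379}
0.0188
scene {'intrinsics': array([[431.92693541,   0.        , 259.26465331],
       [  0.        , 431.92693541, 192.15918149],
       [  0.        ,   0.        ,   1.        ]]), 'dist': array([-0.00037842,  0.        ,  0.        ,  0.        ,  0.        ]), 'pose': array([[-6.11831716e-01, -5.08685271e-01,  6.05723738e-01,
         1.30773933e+00],
       [ 7.90987932e-01, -3.93671230e-01,  4.68359963e-01,
         6.1049722
[... 502 characters left out ...]
5],
       [-0.09285547,  0.49589312, -0.86340482, -1.21008055],
       [-0.01712016,  0.86622789,  0.49935574,  0.82167681],
       [ 0.        ,  0.        ,  0.        ,  1.        ]])}
wrist {'intrinsics': array([[299.1535076 ,   0.        , 257.17665057],
       [  0.        , 299.1535076 , 191.48277034],
       [  0.        ,   0.        ,   1.        ]]), 'dist': array([-0.03689493,  0.        ,  0.        ,  0.        ,  0.        ]), 'pose': array([[-0.28769789,  0.92430911,  0.25076401,  0.26105631],
       [-0.95772028, -0.27802635, -0.07398117,  0.62669324],
       [ 0.00133753, -0.261446  ,  0.96521718,  0.38352799],
       [ 0.        ,  0.        ,  0.        ,  1.        ]])}
```

View pics/scene0.png

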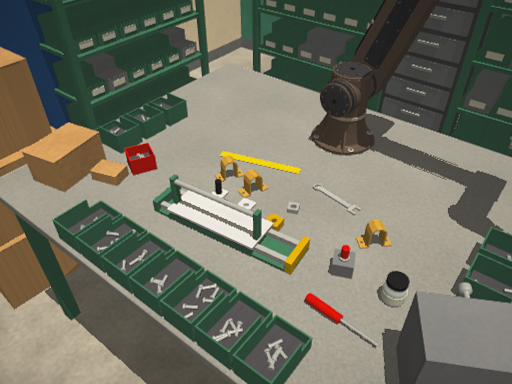

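View pics/side0.png

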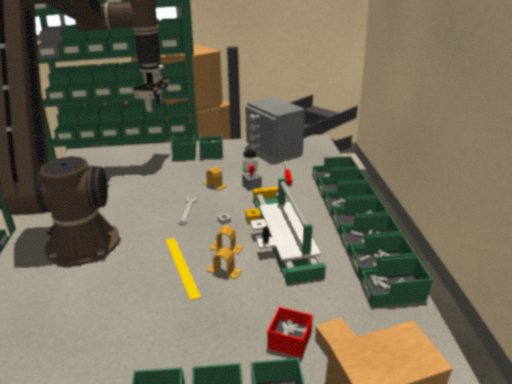

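View pics/wrist0.png

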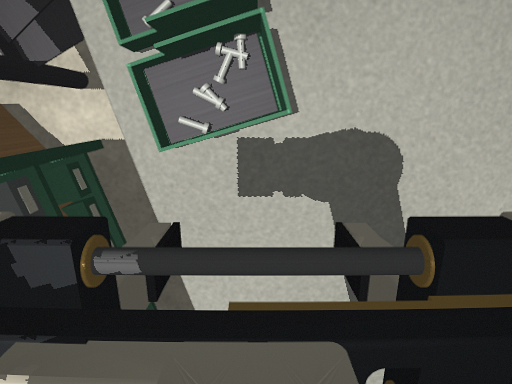

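The scene and side views show three saddles: two near the carriage handle, at scene (229,167) and (252,182), and one near the pin block at (375,235). The pin's red grip is at (346,252) and the jar at (397,285). I'll crop and enlarge to get precise positions.

```bash
cat > h.py <<'E'
import numpy as np, cv2
from plant import readout, vision, r
def cal(n):
    c=vision.get_calibration(n); return c
def ray(n,uv,c=None):
    c=c or cal(n)
    p=cv2.undistortPoints(np.array([[uv]],float),c["intrinsics"],c["dist"])[0,0]
    d=c["pose"][:3,:3]@np.array([p[0],-p[1],-1.]); return c["pose"][:3,3],d
def plane(n,uv,z,c=None):
    o,d=ray(n,uv,c); return o+d*(z-o[2])/d[2]
def proj(n,P,c=None):
    c=c or cal(n); P=np.atleast_2d(P); q=(P-c["pose"][:3,3])@c["pose"][:3,:3]
    q=q*[1,-1,-1]
    return cv2.projectPoints(q,np.zeros(3),np.zeros(3),c["intrinsics"],c["dist"])[0][:,0]
def tri(a):
    A=np.zeros((3,3));b=np.zeros(3)
    for n,uv in a:
        o,d=ray(n,uv); d=d/np.linalg.norm(d); M=np.eye(3)-np.outer(d,d); A+=M;b+=M@o
    p=np.linalg.solve(A,b)
    return p
def crop(im,x,y,w,h,s,f):
    cv2.imwrite(f,cv2.resize(im[y:y+h,x:x+w],None,fx=s,fy=s,interpolation=cv2.INTER_CUBIC))
def snap(n,f=None):
    c=cal(n); im=vision.capture(n)
    if f: cv2.imwrite(f,im)
    return im,c
def st():
    s=readout.get_state()
    print("t %.2f"%s["time_s"],"tcp",s["tcp_pos"].round(4),"rot",s["eef_rot"].round(1),"F",s["contact_force"].round(1),"w",round(s["gripper_width"]*1e3,1),"j",s["joints"].round(0))
    return s
E
python3 - <<'E'
from h import *
s=cv2.imread("pics/scene0.png"); crop(s,145,140,260,150,3,"pics/sc_c.png")
s=cv2.imread("pics/side0.png"); crop(s,195,140,135,150,4,"pics/si_c.png")
E
```

```text
(no output)
```

View pics/sc_c.png

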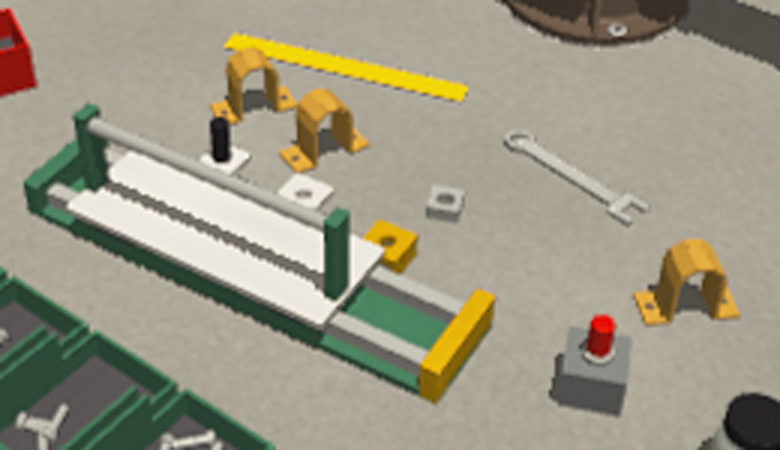

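View pics/si_c.png

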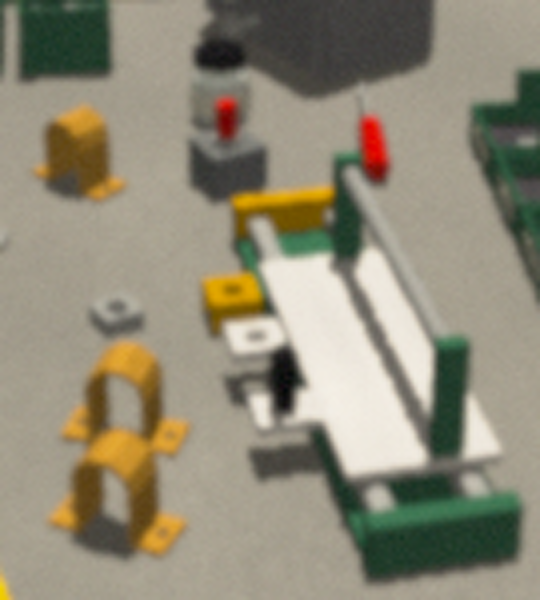

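Run:
```python
from h import *
S=lambda X,Y:(145+(X+.5)/3-.5,140+(Y+.5)/3-.5)
T=lambda X,Y:(195+(X+.5)/4-.5,140+(Y+.5)/4-.5)
for k,a,b,z in [("handle",(220,121),(285,352),.094),("chole",(304,193),(257,336),.044),("bhole",(389,240),(234,291),.028),
 ("postL",(338,213),(347,160),.14),("postR",(88,110),(450,342),.14),("pintop",(602,320),(226,101),.085),
 ("s1crown",(250,56),(122,440),.07),("s2crown",(322,97),(125,352),.07),("s3crown",(692,247),(78,118),.07),
 ("s1footA",(225,112),None,.004),("s1footB",(287,98),None,.004),("s2fA",(299,158),None,.004),("s2fB",(355,141),None,.004),("s3fA",(652,308),None,.004),("s3fB",(729,302),None,.004),
 ("s1footA",None,(165,533),.004),("s1footB",None,(65,517),.004),("s2fA",None,(172,434),.004),("s2fB",None,(75,427),.004),("s3fA",None,(112,186),.004),("s3fB",None,(42,171),.004),("jar",None,(220,50),.075)]:
    o=[]
    if a: o.append(plane("scene",S(*a),z)[:2].round(4))
    if b: o.append(plane("side",T(*b),z)[:2].round(4))
    if a and b: o.append(tri([("scene",S(*a)),("side",T(*b))]).round(4))
    print(k,*o)
```

```text
handle [ 0.5747 -0.114 ] [ 0.5738 -0.1195] [ 0.5737 -0.1158  0.0919]
chole [ 0.5646 -0.0145] [ 0.563  -0.0194] [ 0.5631 -0.016   0.0419]
bhole [0.5536 0.0834] [0.5532 0.0758] [0.5527 0.0816 0.0252]
postL [0.6496 0.0953] [0.6483 0.0853] [0.6484 0.093  0.1368]
postR [ 0.6811 -0.1845] [ 0.6795 -0.1898] [ 0.6799 -0.1866  0.138 ]
pintop [0.5709 0.3204] [0.569  0.3225] [0.5697 0.3206 0.0852]
s1crown [ 0.4465 -0.1866] [ 0.4522 -0.1805] [ 0.4512 -0.1835  0.0731]
s2crown [ 0.4562 -0.0772] [ 0.4586 -0.0694] [ 0.4589 -0.0746  0.0732]
s3crown [0.4255 0.3361] [0.4297 0.3351] [0.4286 0.3362 0.0707]
s1footA [ 0.4778 -0.2008]
s1footB [ 0.4149 -0.162 ]
s2fA [ 0.4891 -0.0837]
s2fB [ 0.429  -0.0534]
s3fA [0.4555 0.3218]
s3fB [0.4034 0.3763]
s1footA [ 0.4783 -0.2046]
s1footB [ 0.408  -0.1788]
s2fA [ 0.4905 -0.0868]
s2fB [ 0.4169 -0.0692]
s3fA [0.4579 0.3188]
s3fB [0.3911 0.3582]
jar [0.5749 0.4624]
```

```bash
cat >> h.py <<'E'
from scipy.spatial.transform import Rotation as Ro
def jaw():
    s=readout.get_state(); R=Ro.from_euler("xyz",s["eef_rot"],degrees=True).as_matrix()
    g=s["tcp_pos"]-R[:,0]*r.grasp_offset
    return np.degrees(np.arctan2(R[1,2],R[0,2])),R,g
def goto(x,y,z,ang):
    "print units to go to TCP x,y,z and jaw axis ang (mod 180)"
    s=st(); a,R,g=jaw(); d=(np.array([x,y,z])-s["tcp_pos"])/.04
    t=(ang-a+90)%180-90
    print("jaw %.1f xdir"%a,R[:,0].round(3),"UNITS",d.round(2),"turn",round(t/5,2),"or",round((t-180*np.sign(t))/5,2))
E
python3 - <<'E'
from h import *
goto(.574,-.117,.16,96.4)
E
```

```text
t 0.15 tcp [0.1941 0.6461 0.2258] rot [  7.1  89.9 -99.7] F [-0.  -0.2  0.4] w 87.4 j [ 90.  21.   1.  -0. -70. -17.]
jaw -106.7 xdir [-0.    -0.001 -1.   ] UNITS [  9.5  -19.08  -1.65] turn 4.62 or -31.38
```

```bash
python3 -m handwheel '[[[0.45,-0.9,0,0],[0.45,-0.9,0,0],[0.5,-1,0,0.5],[0.5,-1,0,0.5],[0.5,-1,0,0.5],[0.5,-1,0,0.5],[0.5,-1,0,0.5],[0.5,-1,0,0.5]]]'
python3 - <<'E'
from h import *
goto(.574,-.117,.16,96.4)
E
```

```text
time_s: 0.95
tcp_pos: [0.3507, 0.3251, 0.2211]
eef_rot: [5.8, 89.6, -85.0]
contact_force: [1.2, -0.1, -0.1]
gripper_width: 0.0877
t 0.95 tcp [0.3507 0.3251 0.2211] rot [  5.8  89.6 -85. ] F [ 1.2 -0.1 -0.1] w 87.7 j [ 67.   2. -24.   0. -65.  22.]
jaw -90.8 xdir [ 0.001 -0.007 -1.   ] UNITS [  5.58 -11.05  -1.53] turn 1.44 or -34.56
```

```bash
python3 -m handwheel '[[[0.5,-1,0,0.1],[0.5,-1,0,0.2],[0.5,-1,0,0.2],[0.5,-1,0,0.2],[0.5,-1,0,0.2],[0.5,-1,0,0.2],[0.5,-1,0,0.2],[0.5,-1,0,0.1]]]'
python3 - <<'E'
from h import *
goto(.574,-.117,.16,96.4)
E
```

```text
time_s: 1.75
tcp_pos: [0.5133, -0.0096, 0.2224]
eef_rot: [43.1, 89.7, -40.1]
contact_force: [1.1, 1.4, 0.5]
gripper_width: 0.0875
t 1.75 tcp [ 0.5133 -0.0096  0.2224] rot [ 43.1  89.7 -40.1] F [1.1 1.4 0.5] w 87.5 j [ 21.   5. -20.   0. -65.  76.]
jaw -83.2 xdir [ 0.004 -0.003 -1.   ] UNITS [ 1.52 -2.69 -1.56] turn -0.07 or 35.93
```

```bash
python3 -m handwheel '[[[0.4,-0.7,0,0],[0.5,-0.8,0,0],[0.5,-0.8,0,0],[0,0,0,0],[0,0,0,0]]]'
python3 - <<'E'
from h import *
goto(.574,-.117,.16,96.4)
im,c=snap("wrist","pics/w1.png")
print(proj("wrist",[[.574,-.117,.094],[.5637,-.0165,.044],[.6645,-.0475,.125]],c))
E
```

```text
time_s: 2.25
tcp_pos: [0.5715, -0.1116, 0.2204]
eef_rot: [8.1, 89.8, -75.5]
contact_force: [0.0, -0.2, 0.0]
gripper_width: 0.0878
t 2.25 tcp [ 0.5715 -0.1116  0.2204] rot [  8.1  89.8 -75.5] F [ 0.  -0.2  0. ] w 87.8 j [  8.  12. -12.   0. -66.  88.]
jaw -83.6 xdir [ 0.001 -0.004 -1.   ] UNITS [ 0.06 -0.13 -1.51] turn 0.01 or -35.99
[[263.09636456 182.70599932]
 [173.38758069 171.81884072]
 [190.45893397  72.5993149 ]]
```

View pics/w1.png

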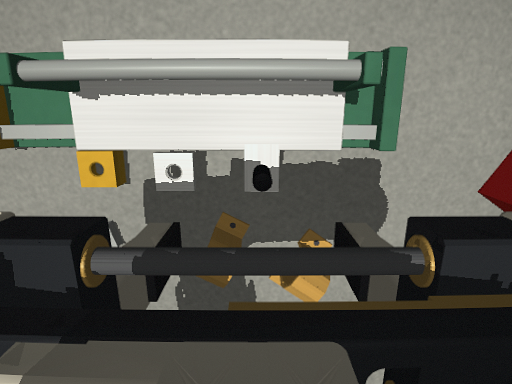

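The wrist view shows the handle top at about (262,180), the carriage hole at (174,171) and the base hole at (97,169). These match my projections, so I'm descending on the handle.

```bash
python3 -m handwheel '[[[0.06,-0.13,-0.8,0],[0,0,-0.8,0],[0,0,-0.8,0],[0,0,-0.8,0],[0,0,-0.6,0],[0,0,0,0]]]'
python3 - <<'E'
from h import *
goto(.574,-.117,.063,96.4)
E
```

```text
time_s: 2.9
tcp_pos: [0.5723, -0.1106, 0.0671]
eef_rot: [61.0, 89.5, -22.2]
contact_force: [-0.2, 0.4, -0.6]
gripper_width: 0.0875
t 2.90 tcp [ 0.5723 -0.1106  0.0671] rot [ 61.   89.5 -22.2] F [-0.2  0.4 -0.6] w 87.5 j [  8.  20. -23.   0. -46.  88.]
jaw -83.2 xdir [ 0.007 -0.003 -1.   ] UNITS [ 0.04 -0.16 -0.1 ] turn -0.09 or 35.91
```

```bash
python3 -m handwheel '[[[0.04,-0.2,-0.1,-0.1],[0,0,0,0],[0,0,0,0],[0,0,0,0],[0,0,0,0],[0,0,0,0],[0,0,0,0],[0,0,0,0]]]' 10 30
python3 - <<'E'
from h import *
goto(.574,-.117,.063,96.4)
E
```

```text
time_s: 3.7
tcp_pos: [0.5774, -0.1176, 0.0697]
eef_rot: [74.2, 89.0, -9.3]
contact_force: [0.3, -0.6, -0.0]
gripper_width: 0.0294
t 3.70 tcp [ 0.5774 -0.1176  0.0697] rot [74.2 89.  -9.3] F [ 0.3 -0.6 -0. ] w 29.4 j [  8.  20. -22.   0. -46.  89.]
jaw -83.5 xdir [ 0.017 -0.003 -1.   ] UNITS [-0.09  0.02 -0.17] turn -0.01 or 35.99
```

```bash
python3 -m handwheel '[[[-0.1,0,-0.17,0],[0,0,0,0]]]' 10 30
python3 - <<'E'
from h import *
goto(.574,-.117,.063,96.4)
E
python3 -m handwheel '[[[0,0,0,0],[0,0,0,0]]]' 10 30
python3 - <<'E'
from h import *
goto(.574,-.117,.063,96.4)
E
```

```text
time_s: 3.9
tcp_pos: [0.5735, -0.1174, 0.0625]
eef_rot: [76.0, 89.0, -7.6]
contact_force: [1.1, -1.0, -8.8]
gripper_width: 0.0189
t 3.90 tcp [ 0.5735 -0.1174  0.0625] rot [76.  89.  -7.6] F [ 1.1 -1.  -8.8] w 18.9 j [  8.  21. -23.   0. -45.  88.]
jaw -83.5 xdir [ 0.018 -0.002 -1.   ] UNITS [0.01 0.01 0.01] turn -0.01 or 35.99
time_s: 4.1
tcp_pos: [0.5735, -0.1174, 0.0624]
eef_rot: [75.2, 89.0, -8.4]
contact_force: [1.0, 0.0, 1.8]
gripper_width: 0.0191
t 4.10 tcp [ 0.5735 -0.1174  0.0624] rot [75.2 89.  -8.4] F [1.  0.  1.8] w 19.1 j [  8.  21. -23.   0. -45.  88.]
jaw -83.5 xdir [ 0.018 -0.003 -1.   ] UNITS [0.01 0.01 0.01] turn -0.01 or 35.99
```

```bash
python3 -m handwheel '[[[-0.045,0.4,0,0],[-0.045,0.4,0,0],[-0.045,0.4,0,0],[-0.045,0.4,0,0],[-0.04,0.35,0,0],[0,0,0,0]]]'
python3 - <<'E'
from h import *
goto(.563,-.019,.063,96.4)
E
```

```text
time_s: 4.7
tcp_pos: [0.5654, -0.041, 0.0625]
eef_rot: [63.4, 88.9, -20.3]
contact_force: [-1.8, 3.8, 1.8]
gripper_width: 0.0193
t 4.70 tcp [ 0.5654 -0.041   0.0625] rot [ 63.4  88.9 -20.3] F [-1.8  3.8  1.8] w 19.3 j [ 16.  19. -26.   1. -44.  80.]
jaw -83.6 xdir [ 0.018 -0.007 -1.   ] UNITS [-0.06  0.55  0.01] turn 0.01 or -35.99
```

```bash
python3 -m handwheel '[[[-0.03,0.3,0,0],[-0.03,0.25,0,0],[-0.02,0.2,0,0],[-0.02,0.2,0,0]]]'; python3 -m handwheel '[[[-0.01,0.15,0,0],[-0.01,0.15,0,0],[-0.01,0.15,0,0]]]'
python3 - <<'E'
from h import *
goto(.563,-.019,.063,96.4)
E
```

```text
time_s: 5.1
tcp_pos: [0.5625, -0.0169, 0.0623]
eef_rot: [23.2, 88.3, -60.2]
contact_force: [21.9, -59.2, -15.6]
gripper_width: 0.0246
time_s: 5.4
tcp_pos: [0.5627, -0.0199, 0.0622]
eef_rot: [4.6, 87.0, -79.0]
contact_force: [12.9, -36.2, -6.0]
gripper_width: 0.0202
t 5.40 tcp [ 0.5627 -0.0199  0.0622] rot [  4.6  87.  -79. ] F [ 12.9 -36.2  -6. ] w 20.2 j [ 20.  19. -28.   4. -44.  73.]
jaw -83.6 xdir [ 0.01  -0.052 -0.999] UNITS [0.01 0.02 0.02] turn -0.0 or 36.0
```

```bash
python3 -m handwheel '[[[0,-0.05,0,0],[0,-0.05,0,0],[0,0,0,0]]]' 60
python3 - <<'E'
from h import *
goto(.563,-.019,.063,96.4)
E
```

```text
time_s: 5.7
tcp_pos: [0.5625, -0.0262, 0.0618]
eef_rot: [3.3, 87.0, -80.5]
contact_force: [0.3, 0.9, -0.7]
gripper_width: 0.0386
t 5.70 tcp [ 0.5625 -0.0262  0.0618] rot [  3.3  87.  -80.5] F [ 0.3  0.9 -0.7] w 38.6 j [ 19.  19. -28.   4. -44.  74.]
jaw -83.7 xdir [ 0.009 -0.052 -0.999] UNITS [0.01 0.18 0.03] turn 0.03 or -35.97
```

```bash
python3 -m handwheel '[[[0,0,0.8,0],[0,0,0.9,0],[0,0,0.9,0],[0,0,0.9,0],[-0.2,0,0.3,0],[0,0,0,0]]]' 87
python3 - <<'E'
from h import *
goto(.563,-.019,.2,96.4)
im,c=snap("wrist","pics/w2.png")
print(proj("wrist",[[.563,-.0185,.094],[.553,.081,.044]],c))
im,c=snap("scene","pics/s2.png");crop(im,145,140,260,150,3,"pics/s2c.png")
E
```

```text
time_s: 6.3
tcp_pos: [0.5501, -0.0229, 0.2172]
eef_rot: [-3.8, 87.1, -87.3]
contact_force: [0.4, -0.2, 0.3]
gripper_width: 0.0842
t 6.30 tcp [ 0.5501 -0.0229  0.2172] rot [ -3.8  87.1 -87.3] F [ 0.4 -0.2  0.3] w 84.2 j [ 20.   9. -17.   3. -64.  75.]
jaw -83.5 xdir [ 0.002 -0.051 -0.999] UNITS [ 0.32  0.1  -0.43] turn -0.01 or 35.99
[[248.32768724 171.46408075]
 [156.69690413 162.2537953 ]]
```

View pics/w2.png

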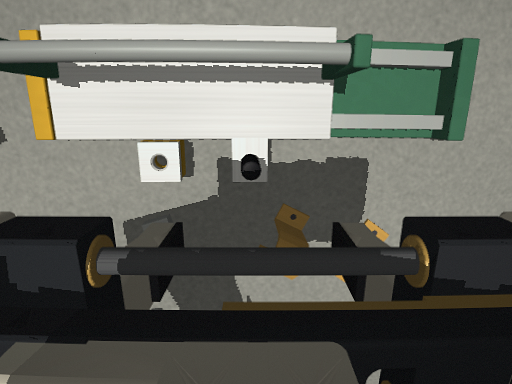

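View pics/s2c.png

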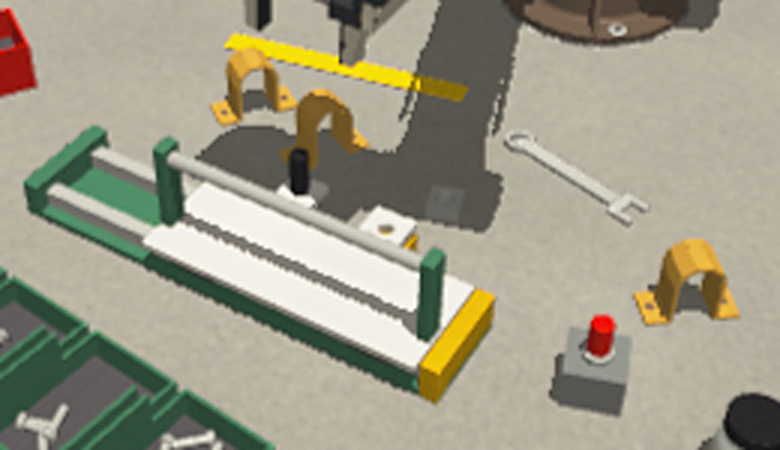

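```bash
python3 -m handwheel '[[[0.06,0.9,0,0],[0.06,1,0,0],[0.06,1,0,0],[0.06,1,0,0],[0.06,1,0,0],[0.06,1,0,0],[0.06,1,0,0],[0.06,1,0,0]]]' 0
python3 - <<'E'
from h import *
print(plane("wrist",(159.5,161),.044) if 0 else "")
goto(.57,.387,.12,96.4)
E
```

```text
time_s: 7.2
tcp_pos: [0.5622, 0.2988, 0.1984]
eef_rot: [-25.0, 86.2, -108.9]
contact_force: [1.6, -0.6, -0.1]
gripper_width: 0.0285

t 7.20 tcp [0.5622 0.2988 0.1984] rot [ -25.    86.2 -108.9] F [ 1.6 -0.6 -0.1] w 28.5 j [ 47.  20.  -5.   2. -69.  49.]
jaw -83.9 xdir [-0.022 -0.063 -0.998] UNITS [ 0.2   2.21 -1.96] turn 0.05 or -35.95
```

```bash
python3 -m handwheel '[[[0.1,0.8,0,0],[0.1,0.8,0,0],[0,0.6,0,0],[0,0.1,0,0],[0,0,-0.6,0],[0,0,-0.8,0],[0,0,0,0],[0,0,0,0]]]' 0
python3 - <<'E'
from h import *
goto(.57,.385,.037,96.4)
im,c=snap("wrist","pics/w3.png"); im,c=snap("scene","pics/s3.png")
crop(im,290,190,160,120,5,"pics/s3.png")
print(proj("wrist",[[.570,.3215,.085]],c))
E
```

```text
time_s: 8.0
tcp_pos: [0.5645, 0.397, 0.1213]
eef_rot: [-32.2, 84.8, -115.7]
contact_force: [0.4, -0.3, 1.4]
gripper_width: 0.0001
t 8.00 tcp [0.5645 0.397  0.1213] rot [ -32.2   84.8 -115.7] F [ 0.4 -0.3  1.4] w 0.1 j [ 52.  29.  -1.   1. -65.  44.]
jaw -83.4 xdir [-0.039 -0.081 -0.996] UNITS [ 0.14 -0.3  -2.11] turn -0.03 or 35.97
[[345.88655361 246.31791478]]
```

View pics/s3.png

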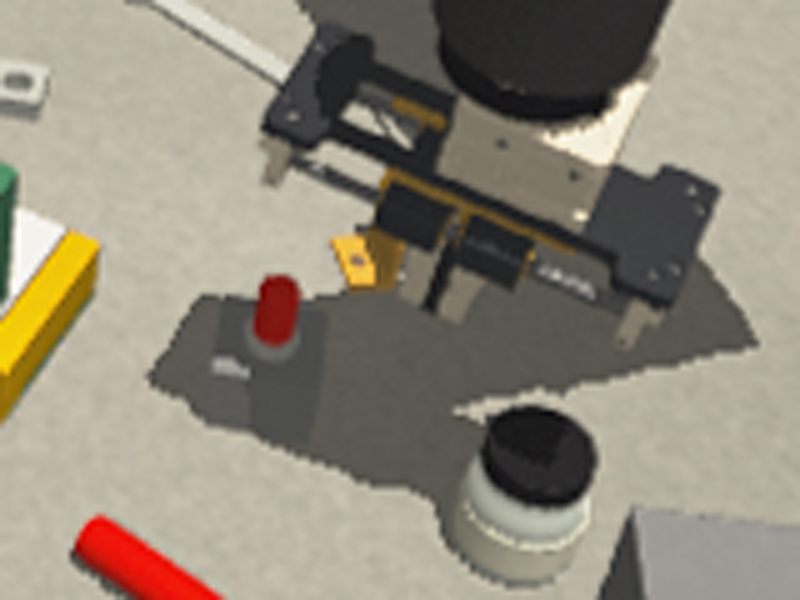

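View pics/w3.png

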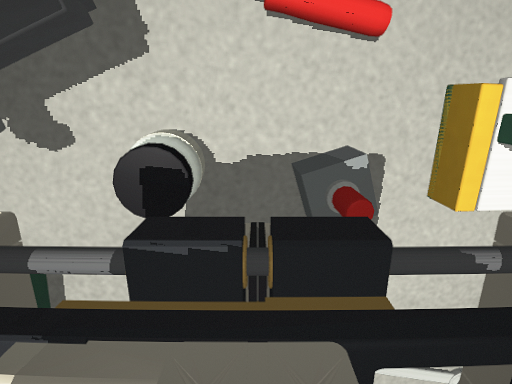

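```bash
for i in 1 2; do python3 -m handwheel '[[[0,0,0,0],[0,0,0,0],[0,0,0,0]]]' >/dev/null
python3 - <<'E'
from h import *
goto(.57,.385,.037,96.4)
E
done
```

```text
t 8.40 tcp [0.5659 0.3978 0.1256] rot [ -31.2   85.2 -114.8] F [-0.1  0.3  0.3] w 0.4 j [ 52.  29.  -1.   1. -65.  44.]
jaw -83.5 xdir [-0.035 -0.076 -0.996] UNITS [ 0.1  -0.32 -2.21] turn -0.02 or 35.98
t 8.70 tcp [0.5664 0.3981 0.1274] rot [ -30.7   85.3 -114.3] F [ 0.2  0.2 -1. ] w 0.3 j [ 52.  28.  -1.   1. -65.  44.]
jaw -83.5 xdir [-0.033 -0.074 -0.997] UNITS [ 0.09 -0.33 -2.26] turn -0.02 or 35.98
```

```bash
python3 -m handwheel '[[[0.1,-0.3,-0.4,0],[0,0,-0.6,0],[0,0,-0.6,0],[0,0,-0.6,0],[0,0,-0.1,0],[0,-0.2,0,0]]]' 0
python3 - <<'E'
from h import *
goto(.57,.372,.035,96.4)
E
```

```text
time_s: 9.3
tcp_pos: [0.5715, 0.379, 0.0348]
eef_rot: [-29.2, 85.6, -112.7]
contact_force: [0.5, 0.1, -0.5]
gripper_width: 0.0005
t 9.30 tcp [0.5715 0.379  0.0348] rot [ -29.2   85.6 -112.7] F [ 0.5  0.1 -0.5] w 0.5 j [ 51.  33.  -7.   2. -54.  45.]
jaw -83.4 xdir [-0.03  -0.071 -0.997] UNITS [-0.04 -0.18  0.  ] turn -0.03 or 35.97
```

```bash
python3 -m handwheel '[[[0,-0.15,0,0],[0,-0.15,0,0],[0,-0.15,0,0],[0,-0.15,0,0]]]' 0 ; python3 -m handwheel '[[[0,-0.15,0,0],[0,-0.15,0,0]]]' 0;  python3 - <<'E'
from h import *
goto(.57,.372,.035,96.4)
E
```

```text
time_s: 9.7
tcp_pos: [0.5724, 0.3699, 0.0367]
eef_rot: [-32.2, 87.3, -115.6]
contact_force: [-4.6, 22.2, -15.8]
gripper_width: 0.0005
time_s: 9.9
tcp_pos: [0.5722, 0.37, 0.037]
eef_rot: [-39.2, 88.5, -122.5]
contact_force: [-3.6, 21.5, -14.1]
gripper_width: 0.0006
t 9.90 tcp [0.5722 0.37   0.037 ] rot [ -39.2   88.5 -122.5] F [ -3.6  21.5 -14.1] w 0.6 j [ 49.  31.  -9.   0. -51.  47.]
jaw -83.3 xdir [-0.014 -0.022 -1.   ] UNITS [-0.06  0.05 -0.05] turn -0.05 or 35.95
```

```bash
python3 -m handwheel '[[[0,-0.13,0,0]]]' 0 ; python3 -m handwheel '[[[0,0.3,0,0],[0,0.2,0,0],[0,0,0.5,0],[0,0,0.7,0],[0,0,0.8,0],[0,-0.2,0.8,0],[0,-0.5,0.3,0],[0,-0.5,0,0]]]' 60;  python3 - <<'E'
from h import *
goto(.57,.3215,.12,96.4)
E
```

```text
time_s: 10.0
tcp_pos: [0.5721, 0.3701, 0.0374]
eef_rot: [-47.3, 89.0, -130.6]
contact_force: [-2.9, 16.6, -10.9]
gripper_width: 0.0007
time_s: 10.8
tcp_pos: [0.5739, 0.3429, 0.1725]
eef_rot: [-27.6, 89.2, -110.7]
contact_force: [0.2, 0.2, -1.4]
gripper_width: 0.0572
t 10.80 tcp [0.5739 0.3429 0.1725] rot [ -27.6   89.2 -110.7] F [ 0.2  0.2 -1.4] w 57.2 j [ 48.  22.  -4.   0. -64.  49.]
jaw -83.1 xdir [-0.005 -0.013 -1.   ] UNITS [-0.1  -0.54 -1.31] turn -0.09 or 35.91
```

```bash
python3 -m handwheel '[[[-0.1,-0.3,-0.1,-0.1],[0,-0.25,-0.5,0],[0,0,-0.7,0],[0,0,-0.6,0],[0,0,-0.5,0],[0,0,-0.3,0],[0,0,0,0]]]' 60;  python3 - <<'E'
from h import *
goto(.57,.3215,.054,96.4)
im,c=snap("wrist","pics/w4.png")
E
```

```text
time_s: 11.5
tcp_pos: [0.5649, 0.3072, 0.055]
eef_rot: [-38.4, 88.7, -122.6]
contact_force: [-0.0, 0.1, -0.4]
gripper_width: 0.0601
t 11.50 tcp [0.5649 0.3072 0.055 ] rot [ -38.4   88.7 -122.6] F [-0.   0.1 -0.4] w 60.1 j [ 46.  27. -14.   0. -50.  49.]
jaw -84.3 xdir [-0.012 -0.019 -1.   ] UNITS [ 0.13  0.36 -0.02] turn 0.13 or -35.87
```

View pics/w4.png

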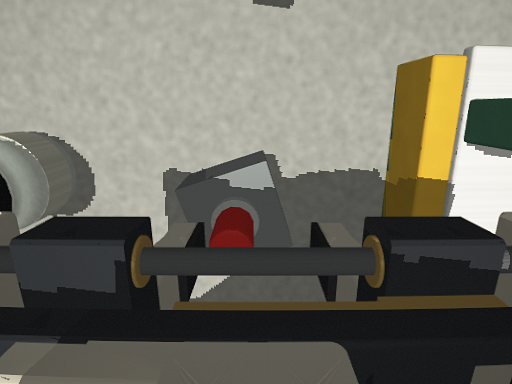

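```bash
python3 -m handwheel '[[[0.1,0.3,0,0.1],[0.03,0.05,0,0],[0,0,0,0],[0,0,0,0],[0,0,0,0],[0,0,0,0]]]' 15 25;  python3 - <<'E'
from h import *
goto(.57,.3215,.054,96.4)
E
python3 -m handwheel '[[[0,0,0,0],[0,0,0,0]]]';python3 - <<'E'
from h import *
goto(.57,.3215,.054,96.4)
E
```

```text
time_s: 12.15
tcp_pos: [0.5725, 0.324, 0.0596]
eef_rot: [-30.7, 89.1, -114.4]
contact_force: [-0.2, -0.6, -1.4]
gripper_width: 0.0214
t 12.15 tcp [0.5725 0.324  0.0596] rot [ -30.7   89.1 -114.4] F [-0.2 -0.6 -1.4] w 21.4 j [ 47.  27. -12.   0. -51.  49.]
jaw -83.7 xdir [-0.007 -0.015 -1.   ] UNITS [-0.06 -0.06 -0.14] turn 0.02 or -35.98
time_s: 12.35
tcp_pos: [0.5723, 0.3238, 0.0596]
eef_rot: [-31.5, 89.1, -115.2]
contact_force: [-0.3, -0.2, -1.6]
gripper_width: 0.0213
t 12.35 tcp [0.5723 0.3238 0.0596] rot [ -31.5   89.1 -115.2] F [-0.3 -0.2 -1.6] w 21.3 j [ 47.  27. -12.   0. -51.  49.]
jaw -83.7 xdir [-0.007 -0.015 -1.   ] UNITS [-0.06 -0.06 -0.14] turn 0.02 or -35.98
```

```bash
python3 -m handwheel '[[[0,0,0.5,0],[0,0,0.6,0],[0,0,0.6,0],[0,0,0.6,0],[-0.1,-0.6,0.2,0],[-0.1,-0.8,0,0],[-0.1,-0.8,0,0],[-0.1,-0.8,0,0]]]' 15 40;  python3 - <<'E'
from h import *
goto(.552,.081,.15,96.4)
E
```

```text
time_s: 13.15
tcp_pos: [0.5546, 0.2026, 0.1614]
eef_rot: [-33.9, 88.9, -117.4]
contact_force: [0.7, 1.1, -1.1]
gripper_width: 0.0212
t 13.15 tcp [0.5546 0.2026 0.1614] rot [ -33.9   88.9 -117.4] F [ 0.7  1.1 -1.1] w 21.2 j [ 39.  16. -15.   0. -60.  57.]
jaw -83.5 xdir [-0.008 -0.016 -1.   ] UNITS [-0.06 -3.04 -0.29] turn -0.02 or 35.98
```

```bash
python3 -m handwheel '[[[0,-0.7,0,0],[0,-0.7,0,0],[0,-0.7,0,0],[0,-0.5,0,0],[0,-0.1,-0.3,0],[0,0,-0.3,0],[0,0,0,0],[0,0,0,0]]]';  python3 - <<'E'
from h import *
goto(.552,.081,.112,96.4)
for n in ["scene","side"]:
    im,c=snap(n); p=proj(n,[.553,.081,.06],c)[0]; x,y=int(p[0])-50,int(p[1])-40; print(n,x,y); crop(im,x,y,100,75,8,f"pics/{n}5.png")
im,c=snap("wrist","pics/w5.png"); print(proj("wrist",[[.5525,.081,.044]],c))
E
```

```text
time_s: 13.95
tcp_pos: [0.5519, 0.0873, 0.1358]
eef_rot: [-36.7, 89.0, -120.4]
contact_force: [0.2, 0.4, 0.2]
gripper_width: 0.0214
t 13.95 tcp [0.5519 0.0873 0.1358] rot [ -36.7   89.  -120.4] F [0.2 0.4 0.2] w 21.4 j [ 29.  15. -21.   1. -55.  67.]
jaw -83.7 xdir [-0.009 -0.016 -1.   ] UNITS [ 0.   -0.16 -0.6 ] turn 0.02 or -35.98
scene 224 171
side 202 163
[[263.8172376 193.0733556]]
```

View pics/scene5.png

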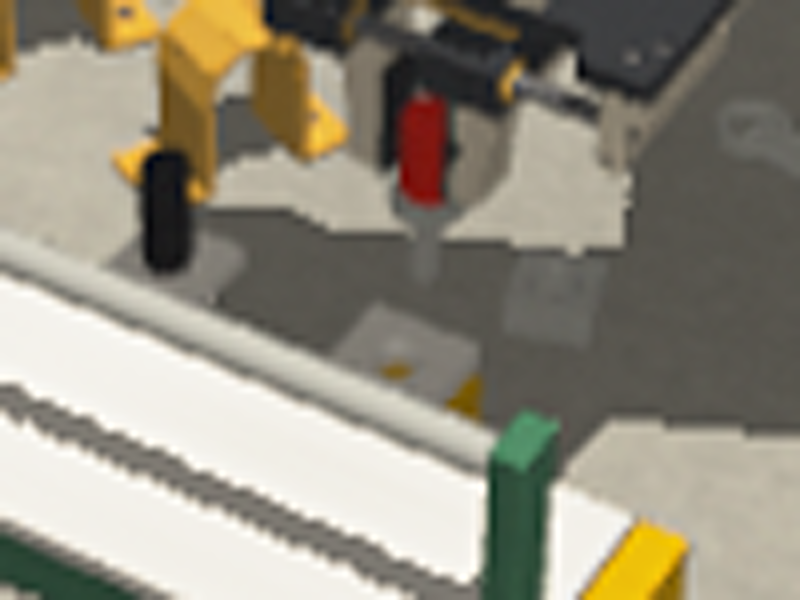

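View pics/side5.png

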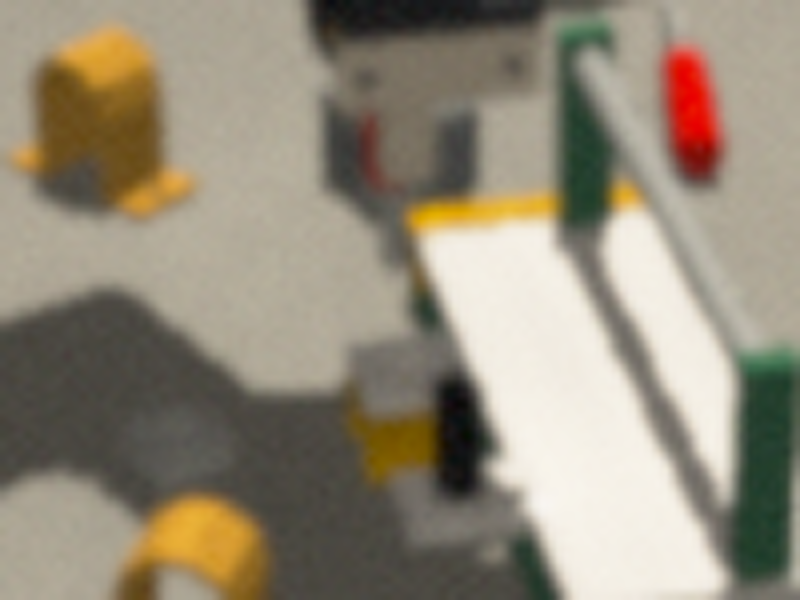

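View pics/w5.png

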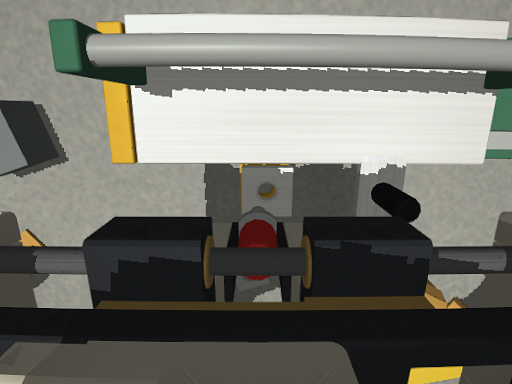

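Run:
```python
from h import *
S=lambda X,Y:(224+(X+.5)/8-.5,171+(Y+.5)/8-.5)
T=lambda X,Y:(202+(X+.5)/8-.5,163+(Y+.5)/8-.5)
print("hole wrist",plane("wrist",(267,189.5),.044),"lug wrist corners", )
print("hole scene",plane("scene",S(402,366),.044))
for z in (.082,.084): print("tip scene",plane("scene",S(425,278),z), "side",plane("side",T(395,262),z))
s2=145+(387+.5)/3-.5,140+(228+.5)/3-.5
print("hole scene earlier img",plane("scene",s2,.044))
# lug outline in wrist and scene images
im=cv2.imread("pics/w5.png"); crop(im,190,150,160,100,5,"pics/w5c.png")
```

```text
hole wrist [0.55612733 0.07864545 0.044     ] lug wrist corners
hole scene [0.55694501 0.08345365 0.044     ]
tip scene [0.54802797 0.08607973 0.082     ] side [0.54877931 0.09667012 0.082     ]
tip scene [0.54987308 0.08735338 0.084     ] side [0.54851688 0.09313682 0.084     ]
hole scene earlier img [0.55499316 0.08149634 0.044     ]
```

View pics/w5c.png

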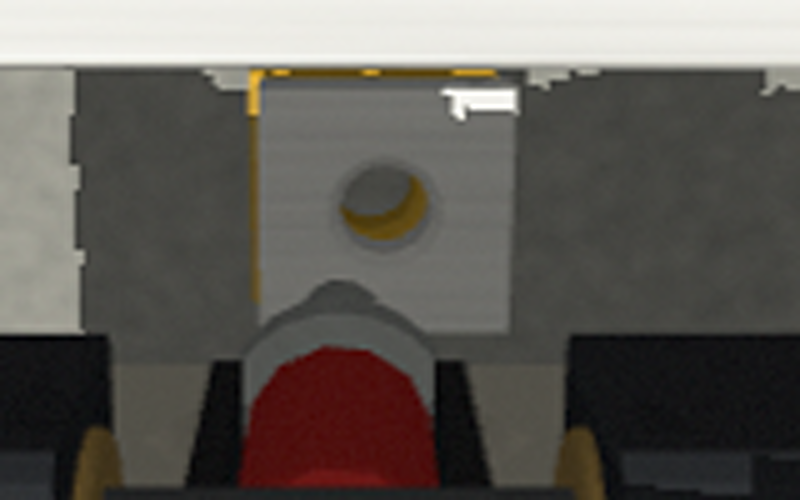

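Run:
```python
from h import *
P=lambda X,Y:(190+(X+.5)/5-.5,150+(Y+.5)/5-.5)
h=plane("wrist",P(384,206),.044); print(h)
ey=np.array([-.1115,.9938,0]);ex=np.array([.9938,.1115,0])
inv=lambda p:((p[:,0]+.5-190)*5-.5,(p[:,1]+.5-150)*5-.5)
for z in (.044,.034,.028,.018):
    q=h.copy();q[2]=z
    u,v=inv(proj("wrist",[q,q+ex*.022+ey*.022,q-ex*.022+ey*.022,q+ex*.022-ey*.022,q-ex*.022-ey*.022]))
    print(z,[(round(a),round(b)) for a,b in zip(u,v)])
```

```text
[0.55491324 0.07902333 0.044     ]
0.044 [(384, 206), (255, 81), (259, 326), (515, 80), (507, 325)]
0.034 [(382, 191), (257, 71), (261, 307), (507, 70), (500, 306)]
0.028 [(380, 183), (258, 64), (262, 297), (503, 64), (497, 295)]
0.018 [(378, 169), (260, 55), (264, 280), (497, 54), (491, 279)]
```

Run:
```python
from h import *
P=lambda X,Y:(190+(X+.5)/5-.5,150+(Y+.5)/5-.5)
S=lambda X,Y:(224+(X+.5)/8-.5,171+(Y+.5)/8-.5)
T=lambda X,Y:(202+(X+.5)/8-.5,163+(Y+.5)/8-.5)
print(tri([("scene",S(425,278)),("side",T(395,262))]))
print(tri([("scene",S(425,278)),("wrist",P(342,285))]))
print("wrist tip top edge",plane("wrist",P(342,283),.084), "collar far edge",plane("wrist",P(340,312),.120), "collar L/R",plane("wrist",P(244,355),.123),plane("wrist",P(436,355),.123))
st()
```

```text
[0.54941651 0.08840574 0.08559785]
[0.55280701 0.08782965 0.08593941]
wrist tip top edge [0.55346446 0.08685258 0.084     ] collar far edge [0.56166016 0.0886203  0.12      ] collar L/R [0.55598538 0.09977875 0.123     ] [0.55843157 0.07654174 0.123     ]
t 14.10 tcp [0.5521 0.0874 0.1363] rot [ -35.6   89.  -119.2] F [ 0.1 -0.2 -1.5] w 21.5 j [ 29.  14. -21.   1. -55.  67.]
```

```bash
python3 -m handwheel '[[[0.13,-0.2,-0.2,0],[0,0,-0.3,0],[0,0,-0.3,0],[0,0,0,0],[0,0,0,0]]]';  python3 - <<'E'
from h import *
goto(.5574,.0804,.1016,96.4)
im,c=snap("scene");crop(im,250,196,50,40,14,f"pics/scene6.png")
im,c=snap("side");crop(im,235,190,50,40,14,f"pics/side6.png")
im,c=snap("wrist"); crop(im,190,150,160,100,5,"pics/w6c.png")
E
```

```text
time_s: 14.6
tcp_pos: [0.5579, 0.0795, 0.1012]
eef_rot: [-35.8, 89.0, -119.4]
contact_force: [0.7, -0.3, -1.1]
gripper_width: 0.0212
t 14.60 tcp [0.5579 0.0795 0.1012] rot [ -35.8   89.  -119.4] F [ 0.7 -0.3 -1.1] w 21.2 j [ 28.  17. -23.   1. -51.  68.]
jaw -83.6 xdir [-0.009 -0.015 -1.   ] UNITS [-0.01  0.02  0.01] turn 0.0 or -36.0
```

View pics/scene6.png

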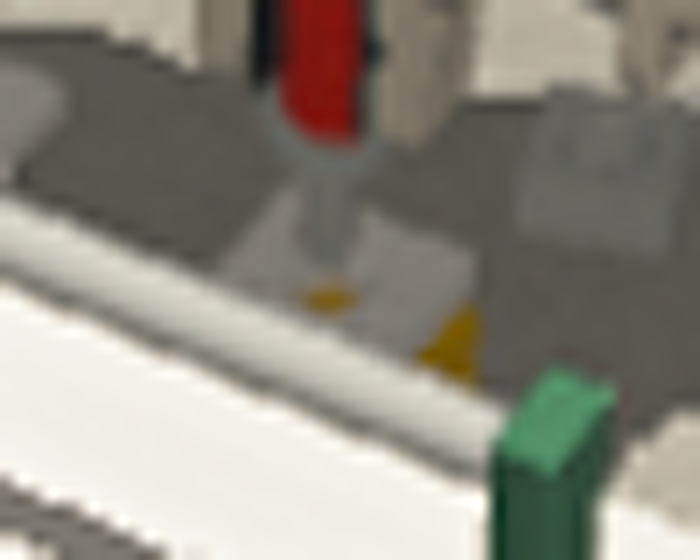

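View pics/side6.png

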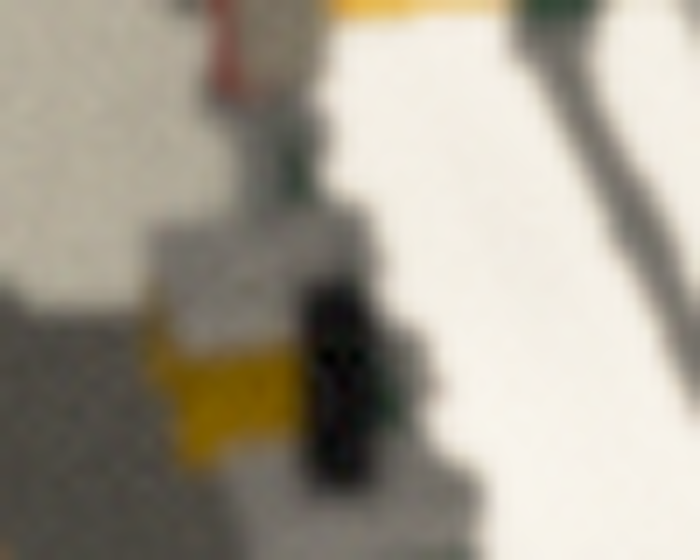

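View pics/w6c.png

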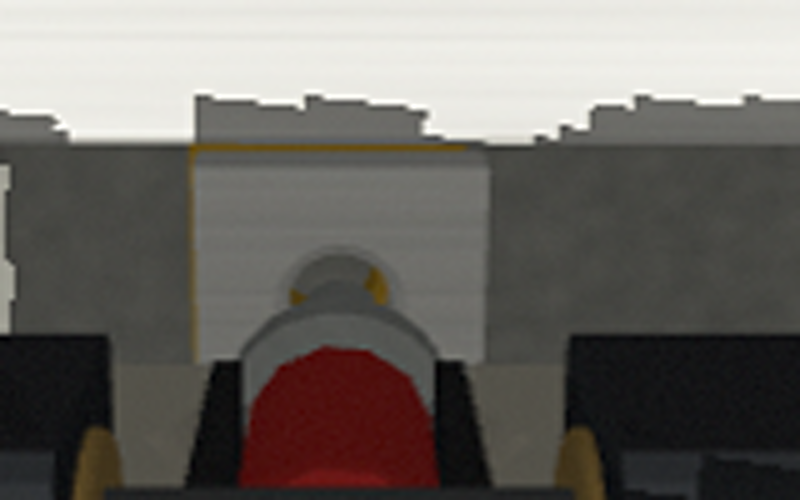

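Run:
```python
from h import *
P=lambda X,Y:(190+(X+.5)/5-.5,150+(Y+.5)/5-.5)
S=lambda X,Y:(250+(X+.5)/14-.5,196+(Y+.5)/14-.5)
print("tip front",plane("wrist",P(341,283),.0496)); 
print("chamfer far edge",plane("wrist",P(341,243),.044),"L",plane("wrist",P(278,300),.044),"R",plane("wrist",P(405,300),.044))
print("scene tip",plane("scene",S(328,258),.0496),"lug far corner",plane("scene",S(478,258),.044),"left corner",plane("scene",S(355,340),.044))
```

```text
tip front [0.55949555 0.07936028 0.0496    ]
chamfer far edge [0.56393039 0.07977157 0.044     ] L [0.55391911 0.0882658  0.044     ] R [0.55597601 0.0690886  0.044     ]
scene tip [0.55530909 0.07904716 0.0496    ] lug far corner [0.53120532 0.10035575 0.044     ] left corner [0.5669291 0.0946312 0.044    ]
```

```bash
python3 -m handwheel '[[[-0.03,0,-0.15,0],[0,0,-0.15,0],[0,0,-0.13,0],[0,0,0,0]]]';  python3 - <<'E'
from h import *
goto(.557,.0795,.0846,96.4)
E
```

```text
time_s: 15.15
tcp_pos: [0.5569, 0.0799, 0.0841]
eef_rot: [-31.0, 89.1, -114.6]
contact_force: [-0.8, 0.2, -1.7]
gripper_width: 0.0209
t 15.15 tcp [0.5569 0.0799 0.0841] rot [ -31.    89.1 -114.6] F [-0.8  0.2 -1.7] w 20.9 j [ 28.  18. -24.   1. -49.  67.]
jaw -83.6 xdir [-0.006 -0.014 -1.   ] UNITS [ 0.   -0.01  0.01] turn 0.0 or -36.0
```

```bash
for i in 1 2 3; do python3 -m handwheel '[[[0,0.06,0,0],[0,0.04,0,0]]]' | head -4; done
```

```text
time_s: 15.35
tcp_pos: [0.5565, 0.083, 0.0839]
eef_rot: [-32.3, 89.0, -115.9]
contact_force: [1.0, -3.1, 0.1]
time_s: 15.55
tcp_pos: [0.5559, 0.0844, 0.084]
eef_rot: [-32.1, 88.7, -115.7]
contact_force: [3.4, -11.3, -1.1]
time_s: 15.75
tcp_pos: [0.5556, 0.0847, 0.0841]
eef_rot: [-30.5, 88.3, -114.1]
contact_force: [3.0, -9.7, -3.3]
```

```bash
python3 -m handwheel '[[[0,0.1,0,0],[0,0.1,0,0]]]' | head -4;python3 -m handwheel '[[[0,-0.05,0,0],[0,0,0,0]]]' | head -4
python3 - <<'E'
from h import *
goto(.557,.0795,.0846,96.4)
im,c=snap("wrist"); crop(im,190,150,160,100,5,"pics/w7c.png")
im,c=snap("wrist","pics/w7.png")
E
```

```text
time_s: 15.95
tcp_pos: [0.5546, 0.0866, 0.0842]
eef_rot: [-30.0, 87.7, -113.5]
contact_force: [3.0, -18.5, -0.1]
time_s: 16.15
tcp_pos: [0.5551, 0.0837, 0.0844]
eef_rot: [-28.8, 87.7, -112.4]
contact_force: [-0.8, 0.7, -2.0]
t 16.15 tcp [0.5551 0.0837 0.0844] rot [ -28.8   87.7 -112.4] F [-0.8  0.7 -2. ] w 21.2 j [ 30.  18. -24.   2. -49.  66.]
jaw -83.6 xdir [-0.015 -0.038 -0.999] UNITS [ 0.05 -0.11  0.  ] turn -0.01 or 35.99
```

View pics/w7c.png

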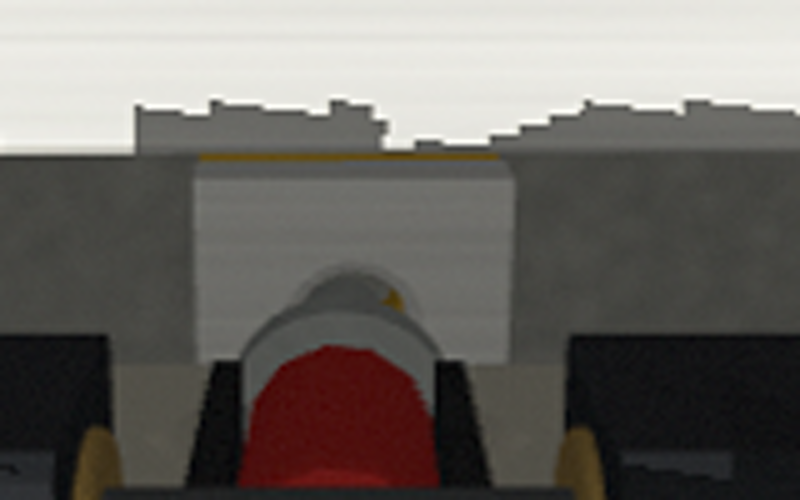

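```bash
python3 -m handwheel '[[[0.02,-0.05,-0.1,0],[0,0,-0.15,0],[0,0,-0.15,0]]]' | head -4;python3 -m handwheel '[[[0,0,-0.15,0],[0,0,-0.1,0]]]' | head -5
```

```text
time_s: 16.55
tcp_pos: [0.5566, 0.0835, 0.0684]
eef_rot: [-26.8, 87.8, -110.3]
contact_force: [-0.3, -1.7, 0.4]
time_s: 16.75
tcp_pos: [0.5567, 0.0828, 0.0588]
eef_rot: [-26.2, 87.7, -109.7]
contact_force: [-13.2, -4.4, 47.5]
gripper_width: 0.0211
```

```bash
python3 -m handwheel '[[[0,0,0.02,0],[0,0,0,0]]]' | head -4; python3 -m handwheel '[[[0,0,0,0],[0,0,0,0],[0,0,0,0],[0,0,0,0]]]' 45 | sed -n '1,5p'
```

```text
time_s: 16.95
tcp_pos: [0.5566, 0.0826, 0.0595]
eef_rot: [-26.3, 87.7, -109.7]
contact_force: [0.0, -1.3, -0.8]
time_s: 17.35
tcp_pos: [0.5571, 0.0834, 0.0587]
eef_rot: [-25.7, 87.7, -109.1]
contact_force: [-0.5, 0.3, 0.4]
gripper_width: 0.0436
```

```bash
python3 -m handwheel '[[[0,0,0.4,0],[0,0,0.7,0],[0,0,0.8,0],[-0.3,0,0.9,0],[-0.3,0,0.7,0],[-0.3,0,0,0],[0,0,0,0],[0,0,0,0]]]' 80
python3 - <<'E'
from h import *
goto(.4,0,.2,150)
im,c=snap("wrist","pics/w8.png")
im,c=snap("scene"); crop(im,145,140,260,150,3,"pics/s8c.png")
im,c=snap("side"); crop(im,195,140,135,150,4,"pics/si8c.png")
E
```

```text
time_s: 18.15
tcp_pos: [0.519, 0.0832, 0.2023]
eef_rot: [-27.6, 87.7, -111.0]
contact_force: [0.1, -0.4, -0.1]
gripper_width: 0.0798
t 18.15 tcp [0.519  0.0832 0.2023] rot [ -27.6   87.7 -111. ] F [ 0.1 -0.4 -0.1] w 79.8 j [ 32.   8. -20.   2. -64.  64.]
jaw -83.4 xdir [-0.014 -0.037 -0.999] UNITS [-2.97 -2.08 -0.06] turn 10.67 or -25.33
```

View pics/w8.png

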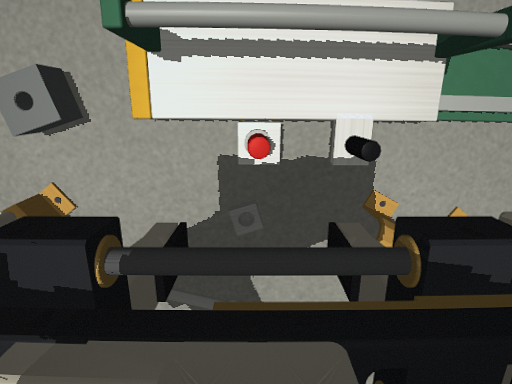

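View pics/s8c.png

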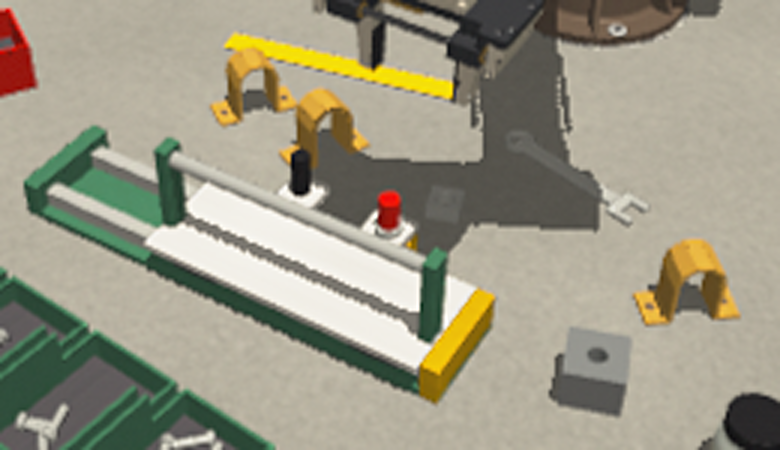

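View pics/si8c.png

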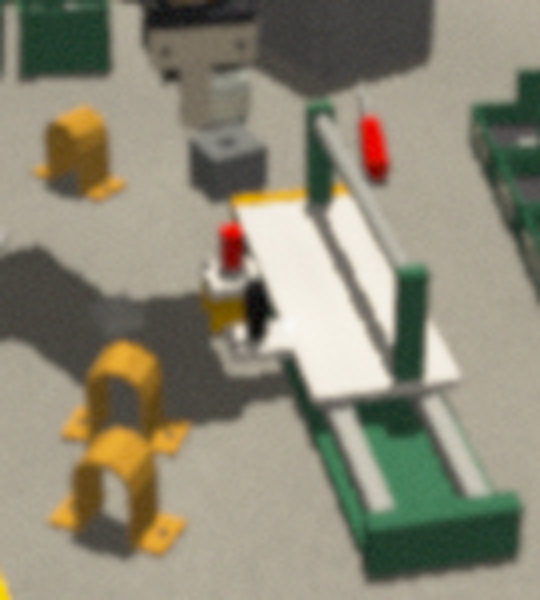

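```bash
python3 -m handwheel '[[[-0.1,-0.3,0.3,-1],[-0.1,-0.3,0.3,-1],[-0.1,-0.3,0.2,-1],[-0.1,-0.4,0,-1],[-0.1,-0.4,0,-1],[-0.1,-0.4,0,-1],[-0.1,-0.3,0,-1],[0,0,0,-1]]]' 85 | head -4; python3 -m handwheel '[[[0,0,0,-1],[0,0,0,-1],[0,0,0,-1],[0,0,0,-1],[0,0,0,-1],[0,0,0,-1],[0,0,0,-1],[0,0,0,-1]]]'| head -4; python3 -m handwheel '[[[0,0,0,-1],[0,0,0,-1],[0,0,0,-1],[0,0,0,-1],[0,0,0,-1],[0,0,0,-1],[0,0,0,-0.5],[0,0,0,0]]]'| head -4
python3 - <<'E'
from h import *
goto(.48,-.03,.24,160)
im,c=snap("wrist","pics/w9.png")
E
```

```text
time_s: 19.1
tcp_pos: [0.4899, -0.0171, 0.2265]
eef_rot: [-35.1, 86.8, -160.0]
contact_force: [-0.4, 0.7, 0.5]
time_s: 19.9
tcp_pos: [0.4901, -0.0191, 0.2184]
eef_rot: [-30.3, 86.0, 162.8]
contact_force: [-0.1, -0.5, -0.5]
time_s: 20.7
tcp_pos: [0.4902, -0.0205, 0.2102]
eef_rot: [-21.2, 85.4, 137.7]
contact_force: [-0.7, -0.1, 0.1]
t 20.70 tcp [ 0.4902 -0.0205  0.2102] rot [-21.2  85.4 137.7] F [-0.7 -0.1  0.1] w 85.3 j [ 17.   6. -19.  -4. -67. -37.]
jaw 159.0 xdir [-0.059  0.054 -0.997] UNITS [-0.26 -0.24  0.75] turn 0.2 or -35.8
```

View pics/w9.png

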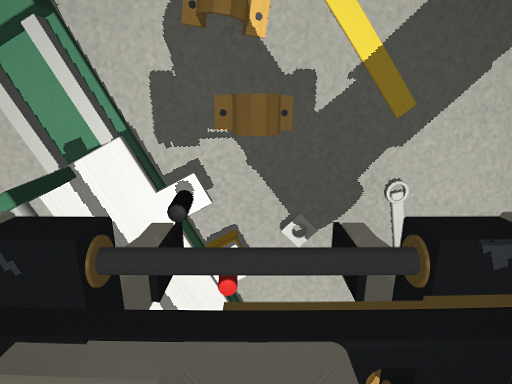

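Run:
```python
from h import *
for a,b in [((223,112.5),(285,112.5)),((192,5),(259,16))]:
    p=plane("wrist",a,.004);q=plane("wrist",b,.004); d=q-p
    print(p,q,"mid",(p+q)/2,np.linalg.norm(d),np.degrees(np.arctan2(d[1],d[0])))
a=plane("wrist",(252,112.5),.07);print("crown",a)
m=plane("wrist",(254,112.5),.004)
```

```text
[ 0.49041587 -0.08701663  0.004     ] [ 0.42236716 -0.0607768   0.004     ] mid [ 0.45639151 -0.07389672  0.004     ] 0.07293254047805328 158.91317320495764
[ 0.47813673 -0.20206111  0.004     ] [ 0.41475376 -0.16749689  0.004     ] mid [ 0.44644525 -0.184779    0.004     ] 0.07219477986751648 151.395328451042
crown [ 0.46163686 -0.07828384  0.07      ]
```

```bash
python3 -m handwheel '[[[-0.3,-0.4,0,0],[-0.3,-0.4,0,0],[-0.25,-0.4,-0.3,0],[0,-0.1,-0.6,0],[0,0,-0.7,0],[0,0,0,0],[0,0,0,0]]]' 87 | head -4;  python3 - <<'E'
from h import *
goto(.4555,-.073,.02,159)
E
```

```text
time_s: 21.45
tcp_pos: [0.4516, -0.079, 0.1448]
eef_rot: [-20.6, 85.5, 138.7]
contact_force: [0.3, 0.7, 0.2]
t 21.45 tcp [ 0.4516 -0.079   0.1448] rot [-20.6  85.5 138.7] F [0.3 0.7 0.2] w 86.9 j [ 11.   7. -28.  -4. -58. -30.]
jaw 159.4 xdir [-0.06   0.052 -0.997] UNITS [ 0.1   0.15 -3.12] turn -0.08 or 35.92
```

```bash
python3 -m handwheel '[[[0.1,0.15,-0.5,0],[0,0,-0.7,0],[0,0,-0.7,0],[0,0,-0.6,0],[0,0,-0.4,0],[0,0,0,0]]]' 87 | head -4;  python3 - <<'E'
from h import *
goto(.4555,-.073,.02,159)
im,c=snap("wrist","pics/w10.png")
im,c=snap("side"); crop(im,195,200,80,80,7,"pics/si10.png")
E
```

```text
time_s: 22.05
tcp_pos: [0.4619, -0.0733, 0.0346]
eef_rot: [-29.2, 86.0, 130.4]
contact_force: [-0.3, 0.2, 0.1]
t 22.05 tcp [ 0.4619 -0.0733  0.0346] rot [-29.2  86.  130.4] F [-0.3  0.2  0.1] w 87.1 j [ 12.  16. -34.  -5. -42. -28.]
jaw 159.7 xdir [-0.045  0.053 -0.998] UNITS [-0.16  0.01 -0.36] turn -0.13 or 35.87
```

View pics/si10.png

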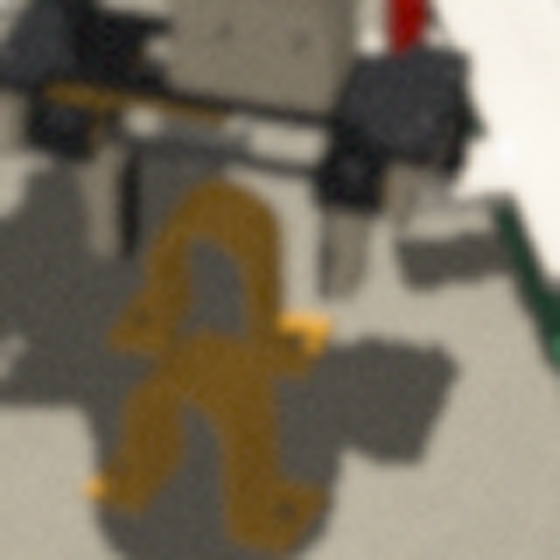

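View pics/w10.png

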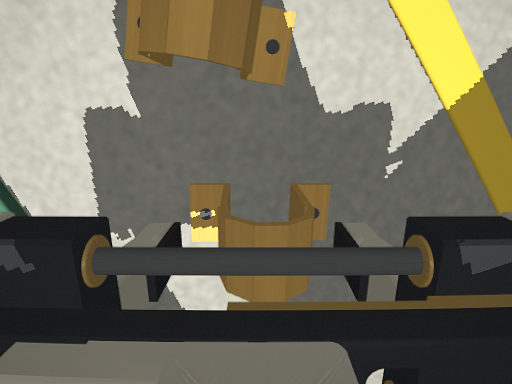

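```bash
python3 -m handwheel '[[[-0.1,0,-0.3,-0.1],[0,0,-0.1,0],[0,0,0,0],[0,0,0,0],[0,0,0,0],[0,0,0,0]]]' 40 30 | head -5;  python3 - <<'E'
from h import *
goto(.4555,-.073,.02,159)
im,c=snap("wrist","pics/w11.png")
E
```

```text
time_s: 22.75
tcp_pos: [0.4642, -0.0726, 0.0266]
eef_rot: [-39.4, 86.4, 119.9]
contact_force: [-0.6, 0.0, -1.8]
gripper_width: 0.0487
t 22.75 tcp [ 0.4642 -0.0726  0.0266] rot [-39.4  86.4 119.9] F [-0.6  0.  -1.8] w 48.7 j [ 12.  16. -35.  -5. -40. -29.]
jaw 159.3 xdir [-0.031  0.055 -0.998] UNITS [-0.22 -0.01 -0.16] turn -0.07 or 35.93
```

View pics/w11.png

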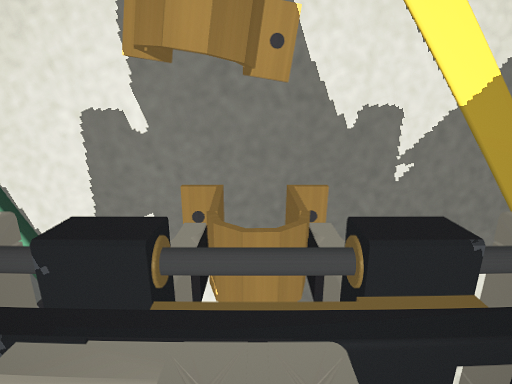

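```bash
python3 -m handwheel '[[[-0.05,0,0,0],[0,0,-0.15,0],[0,0,-0.15,0]]]' 58 30 | head -5;  python3 -m handwheel '[[[0,0,0,0],[0,0,0,0],[0,0,0,0],[0,0,0,0]]]' 40 35 | head -5
python3 - <<'E'
from h import *
goto(.4555,-.073,.02,159)
E
```

```text
time_s: 23.1
tcp_pos: [0.463, -0.0725, 0.0149]
eef_rot: [-41.6, 86.4, 117.7]
contact_force: [1.4, -0.1, 0.4]
gripper_width: 0.0578
time_s: 23.5
tcp_pos: [0.463, -0.0728, 0.0141]
eef_rot: [-40.2, 86.4, 119.1]
contact_force: [-0.2, 1.0, 0.6]
gripper_width: 0.0492
t 23.50 tcp [ 0.463  -0.0728  0.0141] rot [-40.2  86.4 119.1] F [-0.2  1.   0.6] w 49.2 j [ 12.  17. -36.  -6. -38. -28.]
jaw 159.4 xdir [-0.03   0.054 -0.998] UNITS [-0.19 -0.01  0.15] turn -0.08 or 35.92
```

```bash
python3 -m handwheel '[[[0,0,0.3,0],[0,0,0.5,0],[0,0,0.7,0],[0,0,0.8,0],[0,0,0.8,0],[0,0,0.6,0],[0,0,0.4,0],[0,0,0,0]]]' | head -5
python3 - <<'E'
from h import *
goto(.65,.05,.18,186.4)
im,c=snap("wrist","pics/w12.png")
im,c=snap("scene"); crop(im,145,140,260,150,3,"pics/s12c.png")
im,c=snap("side"); crop(im,195,140,135,150,4,"pics/si12c.png")
E
```

```text
time_s: 24.3
tcp_pos: [0.459, -0.0735, 0.1881]
eef_rot: [-37.3, 86.4, 121.9]
contact_force: [0.2, 0.8, -2.2]
gripper_width: 0.0487
t 24.30 tcp [ 0.459  -0.0735  0.1881] rot [-37.3  86.4 121.9] F [ 0.2  0.8 -2.2] w 48.7 j [ 12.   4. -25.  -4. -63. -31.]
jaw 159.3 xdir [-0.033  0.053 -0.998] UNITS [ 4.77  3.09 -0.2 ] turn 5.42 or -30.58
```

View pics/s12c.png

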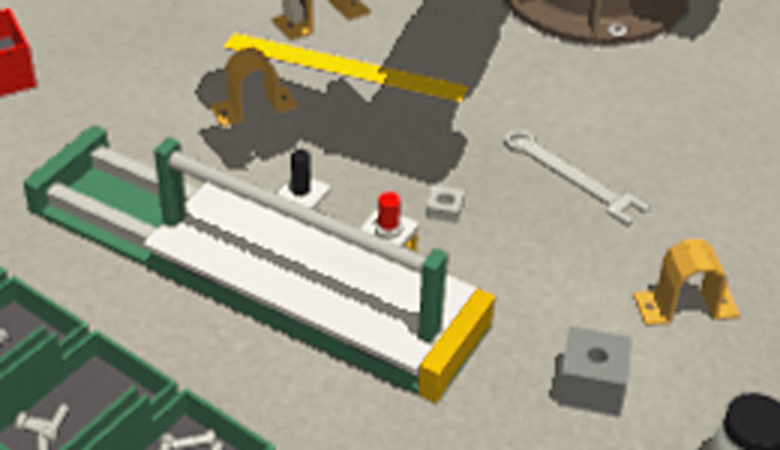

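View pics/si12c.png

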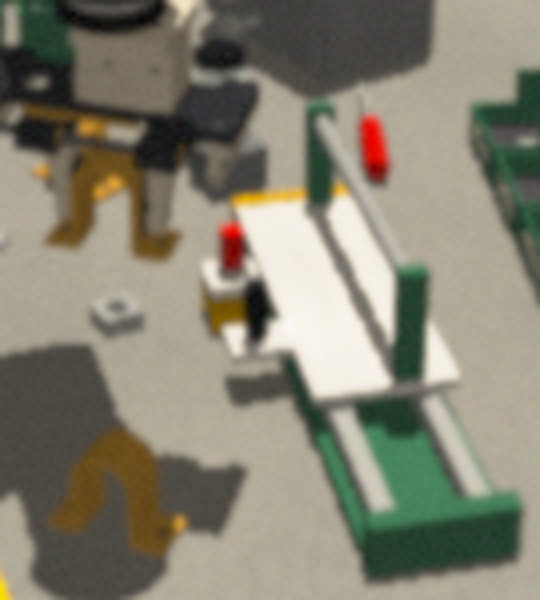

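View pics/w12.png

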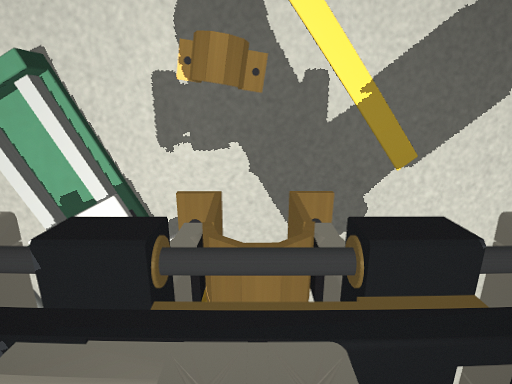

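Run:
```python
from h import *
S=lambda X,Y:(145+(X+.5)/3-.5,140+(Y+.5)/3-.5)
T=lambda X,Y:(195+(X+.5)/4-.5,140+(Y+.5)/4-.5)
L=plane("scene",S(434,254),.14),plane("side",T(320,106),.14); Rr=plane("scene",S(168,146),.14),plane("side",T(412,271),.14)
print(L,Rr)
for l,q in zip(L,Rr): print((l+q)/2, np.degrees(np.arctan2((l-q)[0]*-1,(l-q)[1])),np.linalg.norm(l-q))
```

```text
(array([0.64044147, 0.19075241, 0.14      ]), array([0.63976043, 0.18786076, 0.14      ])) (array([ 0.67364384, -0.08606001,  0.14      ]), array([ 0.67010761, -0.09370784,  0.14      ]))
[0.65704265 0.0523462  0.14      ] 6.839689017836802 0.27879654200658055
[0.65493402 0.04707646 0.14      ] 6.15153398536447 0.28319926969420667
```

```bash
python3 -m handwheel '[[[0.4,0.3,0,0.5],[0.6,0.4,0,0.7],[0.6,0.4,0,0.7],[0.6,0.4,0,0.7],[0.6,0.4,0,0.7],[0.6,0.4,0,0.7],[0.6,0.4,0,0.7],[0.4,0.2,0,0.5]]]' | head -5
python3 - <<'E'
from h import *
goto(.655,.05,.18,186.4)
E
```

```text
time_s: 25.25
tcp_pos: [0.6345, 0.0479, 0.1717]
eef_rot: [-22.3, 85.4, 164.1]
contact_force: [-0.3, -0.8, -2.0]
gripper_width: 0.0491
t 25.25 tcp [0.6345 0.0479 0.1717] rot [-22.3  85.4 164.1] F [-0.3 -0.8 -2. ] w 49.1 j [ 20.  22.  -4.  -3. -68. -13.]
jaw -173.5 xdir [-0.078  0.022 -0.997] UNITS [0.51 0.05 0.21] turn -0.02 or 35.98
```

```bash
python3 -m handwheel '[[[0.4,0.05,0.1,0],[0.05,0,0,0],[0,0,0,0],[0,0,0,0]]]' | head -5
python3 - <<'E'
from h import *
goto(.654,.05,.081,186.4)
im,c=snap("wrist","pics/w13.png")
im,c=snap("scene"); crop(im,145,120,260,150,3,"pics/s13c.png")
im,c=snap("side"); crop(im,195,110,135,150,4,"pics/si13c.png")
E
```

```text
time_s: 25.65
tcp_pos: [0.6527, 0.0525, 0.1663]
eef_rot: [-18.3, 84.7, 168.4]
contact_force: [0.0, 0.5, -1.6]
gripper_width: 0.0491
t 25.65 tcp [0.6527 0.0525 0.1663] rot [-18.3  84.7 168.4] F [ 0.   0.5 -1.6] w 49.1 j [ 20.  24.  -1.  -3. -69. -12.]
jaw -173.2 xdir [-0.09   0.018 -0.996] UNITS [ 0.03 -0.06 -2.13] turn -0.08 or 35.92
```

View pics/s13c.png

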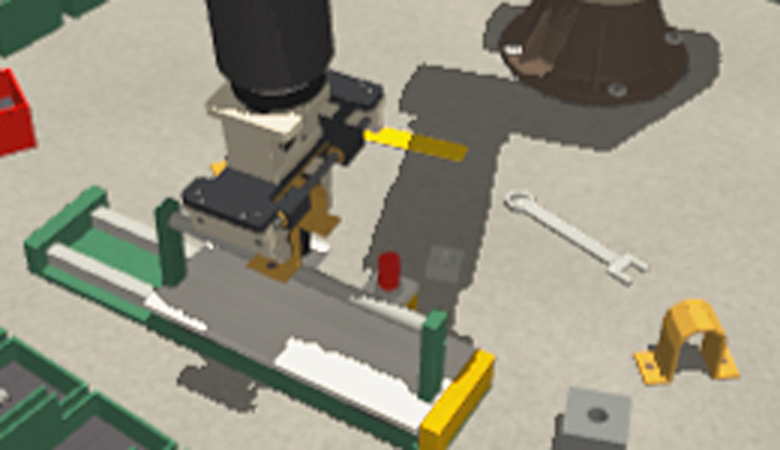

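View pics/si13c.png

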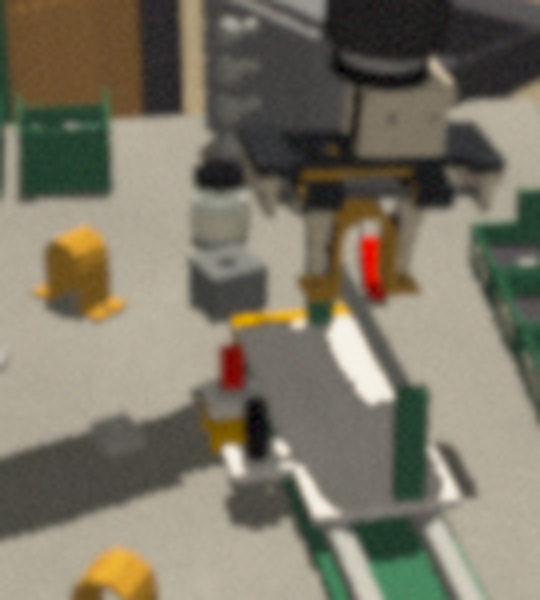

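View pics/w13.png

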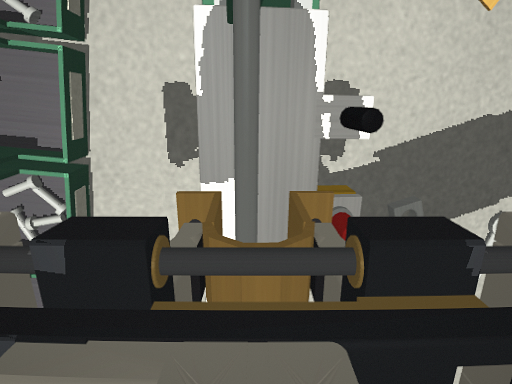

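Run:
```python
from h import *
a=plane("wrist",(246,30),.128);b=plane("wrist",(246,215),.128);print("bar",a,b,np.degrees(np.arctan2(-(b-a)[0],(b-a)[1])))
print("saddle base centre",(plane("wrist",(196,222),.156)+plane("wrist",(316,222),.156))/2)
_,R,g=jaw();print(g)
```

```text
bar [ 0.66928279 -0.06136574  0.128     ] [0.65671719 0.05454564 0.128     ] 6.187099374713293
saddle base centre [0.65212963 0.04779886 0.156     ]
[0.65444627 0.05194624 0.18618954]
```

```bash
python3 -m handwheel '[[[0.1,-0.03,-0.2,0],[0,0,-0.4,0],[0,0,-0.4,0],[0,0,-0.4,0],[0,0,-0.3,0]]]' | head -5
python3 - <<'E'
from h import *
goto(.657,.05,.081,186.4)
E
```

```text
time_s: 26.3
tcp_pos: [0.6581, 0.0502, 0.1003]
eef_rot: [-21.4, 85.2, 165.2]
contact_force: [-0.3, -0.1, -3.0]
gripper_width: 0.0492
t 26.30 tcp [0.6581 0.0502 0.1003] rot [-21.4  85.2 165.2] F [-0.3 -0.1 -3. ] w 49.2 j [ 20.  27.  -5.  -3. -62. -11.]
jaw -173.3 xdir [-0.081  0.021 -0.997] UNITS [-0.03 -0.01 -0.48] turn -0.07 or 35.93
```

```bash
python3 -m handwheel '[[[-0.03,0,-0.2,0],[0,0,-0.2,0],[0,0,-0.05,0]]]' | head -5
python3 - <<'E'
from h import *
goto(.657,.05,.081,186.4)
im,c=snap("wrist","pics/w14.png")
im,c=snap("side"); crop(im,245,110,85,90,6,"pics/si14c.png")
E
```

```text
time_s: 26.6
tcp_pos: [0.6564, 0.0498, 0.0807]
eef_rot: [-20.9, 85.2, 165.7]
contact_force: [-4.9, 2.2, 10.5]
gripper_width: 0.0493
t 26.60 tcp [0.6564 0.0498 0.0807] rot [-20.9  85.2 165.7] F [-4.9  2.2 10.5] w 49.3 j [ 20.  28.  -6.  -3. -60. -11.]
jaw -173.3 xdir [-0.082  0.021 -0.996] UNITS [0.01 0.01 0.01] turn -0.07 or 35.93
```

View pics/si14c.png

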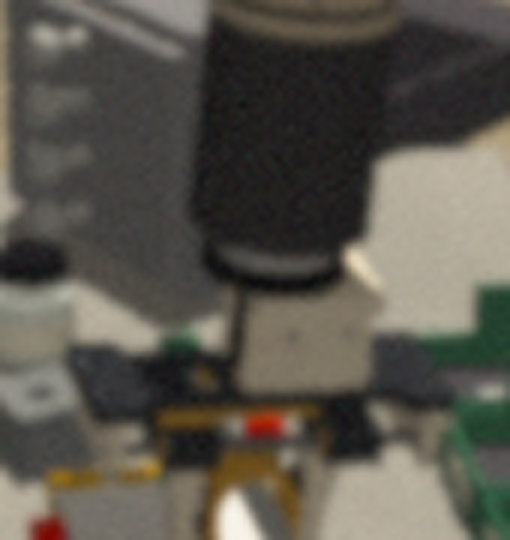

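View pics/w14.png

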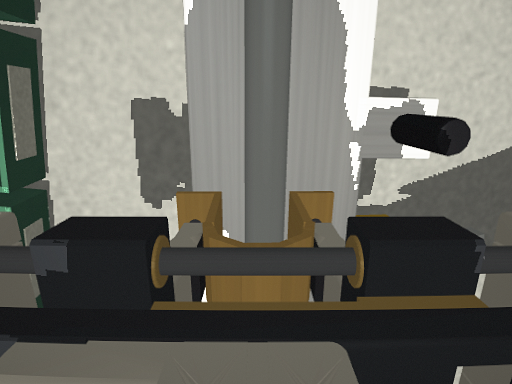

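```bash
python3 -m handwheel '[[[0,0,0.02,0],[0,0,0,0],[0,0,0,0],[0,0,0,0],[0,0,0,0]]]' 72 | head -5; python3 -m handwheel '[[[0,0,0.15,0],[0,0,0.3,0],[0,0,0.6,0],[0,0,0.8,0],[0,0,0.8,0],[0,0,0.5,0],[0,0,0,0]]]' | head -5
python3 - <<'E'
from h import *
goto(.45,-.14,.2,151)
im,c=snap("scene"); crop(im,145,140,260,150,3,"pics/s15c.png")
im,c=snap("side"); crop(im,195,140,135,150,4,"pics/si15c.png")
E
```

```text
time_s: 27.2
tcp_pos: [0.6586, 0.0501, 0.0841]
eef_rot: [-22.6, 85.4, 164.1]
contact_force: [-0.4, 0.2, -0.4]
gripper_width: 0.072
time_s: 27.9
tcp_pos: [0.658, 0.0493, 0.2201]
eef_rot: [-22.3, 85.5, 164.4]
contact_force: [0.3, 0.5, -0.4]
gripper_width: 0.0719
t 27.90 tcp [0.658  0.0493 0.2201] rot [-22.3  85.5 164.4] F [ 0.3  0.5 -0.4] w 71.9 j [ 20.  22.   3.  -3. -75. -12.]
jaw -173.2 xdir [-0.075  0.021 -0.997] UNITS [-5.2  -4.73 -0.5 ] turn -7.15 or 28.85
```

View pics/s15c.png

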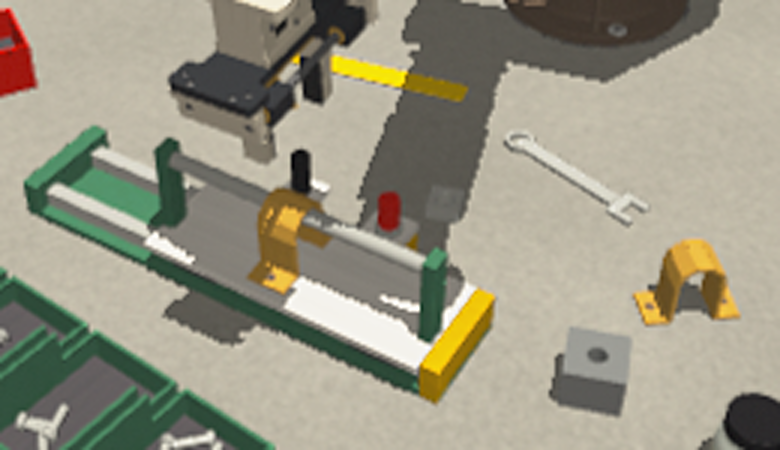

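View pics/si15c.png

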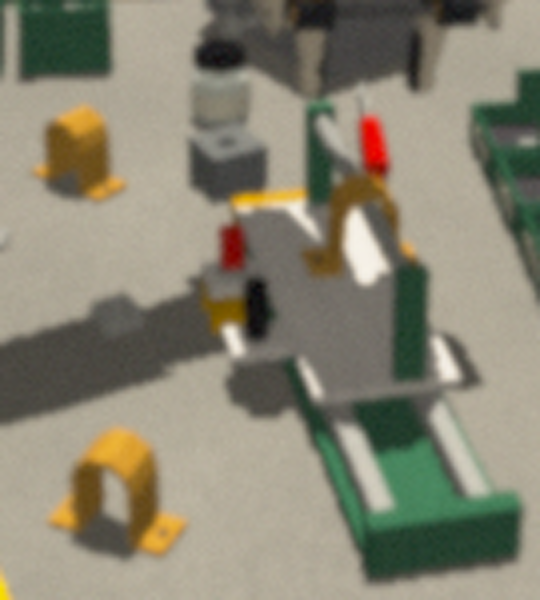

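```bash
python3 -m handwheel '[[[-0.6,-0.5,0,-0.8],[-0.6,-0.6,0,-0.9],[-0.6,-0.6,0,-0.9],[-0.6,-0.6,0,-0.9],[-0.6,-0.6,0,-0.9],[-0.6,-0.6,0,-0.9],[-0.6,-0.6,0,-0.9],[-0.4,-0.4,0,-0.9]]]' 87 | head -4; python3 -m handwheel '[[[0,0,0,0],[0,0,0,0],[0,0,0,0]]]' | head -4
python3 - <<'E'
from h import *
goto(.445,-.184,.02,151.4)
im,c=snap("wrist","pics/w16.png")
E
```

```text
time_s: 28.8
tcp_pos: [0.4608, -0.1338, 0.2065]
eef_rot: [-14.9, 84.5, 135.1]
contact_force: [0.5, -0.3, 0.6]
time_s: 29.1
tcp_pos: [0.4571, -0.1355, 0.2048]
eef_rot: [-13.5, 84.4, 136.2]
contact_force: [-0.4, -0.0, -0.4]
t 29.10 tcp [ 0.4571 -0.1355  0.2048] rot [-13.5  84.4 136.2] F [-0.4 -0.  -0.4] w 87.0 j [  4.   6. -20.  -4. -68. -32.]
jaw 149.8 xdir [-0.071  0.068 -0.995] UNITS [-0.3  -1.21 -4.62] turn 0.33 or -35.67
```

View pics/w16.png

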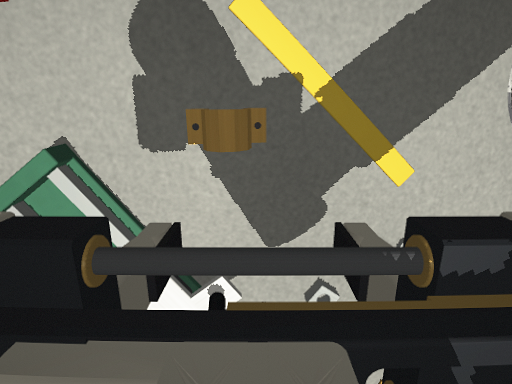

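Run:
```python
from h import *
p=plane("wrist",(196,126.5),.004);q=plane("wrist",(258,125.5),.004); d=q-p
m=(p+q)/2
print(m,np.linalg.norm(d),np.degrees(np.arctan2(d[1],d[0])))
_,R,_=jaw()
goto(m[0]+R[0,0]*.025,m[1]+R[1,0]*.025,.016,np.degrees(np.arctan2(d[1],d[0])))
```

```text
[ 0.44595435 -0.18452282  0.004     ] 0.07183945750129435 150.2092131467799
t 29.15 tcp [ 0.4573 -0.1353  0.2048] rot [-13.5  84.3 136.3] F [-0.8  0.4 -0.9] w 86.9 j [  4.   6. -20.  -4. -68. -32.]
jaw 149.8 xdir [-0.071  0.068 -0.995] UNITS [-0.33 -1.19 -4.72] turn 0.09 or -35.91
```

```bash
python3 -m handwheel '[[[-0.1,-0.4,0,0.1],[-0.1,-0.4,-0.2,0],[-0.1,-0.4,-0.5,0],[0,0,-0.7,0],[0,0,-0.7,0],[0,0,-0.7,0],[0,0,-0.6,0],[0,0,0,0]]]' 87 | head -4;  python3 - <<'E'
from h import *
goto(.446,-.183,.016,150)
im,c=snap("wrist","pics/w17.png")
E
```

```text
time_s: 29.95
tcp_pos: [0.4499, -0.1811, 0.0628]
eef_rot: [-13.3, 84.4, 137.6]
contact_force: [-0.4, -0.4, -0.1]
t 29.95 tcp [ 0.4499 -0.1811  0.0628] rot [-13.3  84.4 137.6] F [-0.4 -0.4 -0.1] w 86.7 j [ -2.  16. -29.  -5. -50. -24.]
jaw 151.0 xdir [-0.072  0.066 -0.995] UNITS [-0.1  -0.05 -1.17] turn -0.2 or 35.8
```

View pics/w17.png

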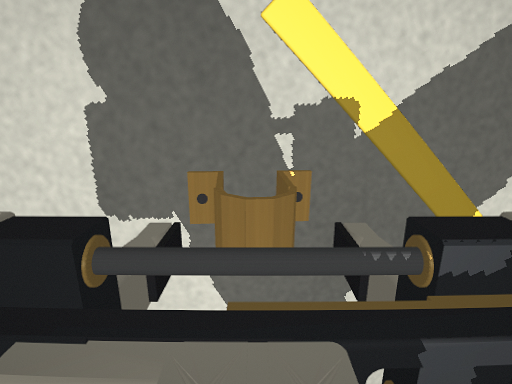

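```bash
python3 -m handwheel '[[[-0.1,-0.05,-0.4,-0.1],[0,0,-0.45,0],[0,0,-0.25,0],[0,0,-0.05,0],[0,0,0,0]]]' 75 30| head -4;  python3 - <<'E'
from h import *
goto(.446,-.183,.016,150)
E
python3 -m handwheel '[[[0,0,0,0],[0,0,0,0],[0,0,0,0],[0,0,0,0],[0,0,0,0]]]' 40 35| head -5;  python3 - <<'E'
from h import *
goto(.446,-.183,.016,150)
E
```

```text
time_s: 30.5
tcp_pos: [0.4531, -0.1829, 0.0226]
eef_rot: [-16.5, 84.9, 134.3]
contact_force: [0.7, -0.0, -0.1]
t 30.50 tcp [ 0.4531 -0.1829  0.0226] rot [-16.5  84.9 134.3] F [ 0.7 -0.  -0.1] w 74.9 j [ -2.  19. -31.  -5. -44. -23.]
jaw 150.9 xdir [-0.062  0.064 -0.996] UNITS [-0.18 -0.   -0.16] turn -0.17 or 35.83
time_s: 31.0
tcp_pos: [0.4546, -0.1829, 0.0252]
eef_rot: [-18.2, 85.0, 132.7]
contact_force: [0.0, -0.1, -2.2]
gripper_width: 0.0495
t 31.00 tcp [ 0.4546 -0.1829  0.0252] rot [-18.2  85.  132.7] F [ 0.  -0.1 -2.2] w 49.5 j [ -2.  19. -31.  -5. -44. -23.]
jaw 150.9 xdir [-0.059  0.064 -0.996] UNITS [-0.22 -0.   -0.23] turn -0.18 or 35.82
```

```bash
python3 -m handwheel '[[[-0.05,0,0,0],[0,0,-0.15,0],[0,0,-0.15,0]]]' 58 30 | head -5;  python3 -m handwheel '[[[0,0,0,0],[0,0,0,0],[0,0,0,0],[0,0,0,0]]]' 40 35 | head -5
python3 - <<'E'
from h import *
goto(.446,-.183,.016,150)
E
```

```text
time_s: 31.3
tcp_pos: [0.4533, -0.1831, 0.0134]
eef_rot: [-19.2, 85.1, 131.7]
contact_force: [-0.4, 1.0, 0.3]
gripper_width: 0.0577
time_s: 31.7
tcp_pos: [0.4531, -0.1833, 0.0128]
eef_rot: [-18.3, 85.1, 132.6]
contact_force: [-0.8, 0.5, 0.7]
gripper_width: 0.0501
t 31.70 tcp [ 0.4531 -0.1833  0.0128] rot [-18.3  85.1 132.6] F [-0.8  0.5  0.7] w 50.1 j [ -2.  20. -31.  -5. -42. -23.]
jaw 150.9 xdir [-0.058  0.063 -0.996] UNITS [-0.18  0.01  0.08] turn -0.19 or 35.81
```

```bash
python3 -m handwheel '[[[0,0,0.3,0],[0,0,0.5,0],[0,0,0.7,0],[0,0,0.8,0],[0,0,0.8,0],[0,0,0.7,0],[0,0,0.3,0],[0,0,0,0]]]' | head -5
python3 - <<'E'
from h import *
goto(.655,-.01,.18,186.4)
im,c=snap("wrist","pics/w18.png")
E
```

```text
time_s: 32.5
tcp_pos: [0.4494, -0.1831, 0.1866]
eef_rot: [-16.8, 85.0, 134.0]
contact_force: [-0.1, -0.9, -2.0]
gripper_width: 0.0504
t 32.50 tcp [ 0.4494 -0.1831  0.1866] rot [-16.8  85.  134. ] F [-0.1 -0.9 -2. ] w 50.4 j [ -2.   7. -21.  -4. -65. -26.]
jaw 150.9 xdir [-0.061  0.063 -0.996] UNITS [ 5.14  4.33 -0.16] turn 7.11 or -28.89
```

View pics/w18.png

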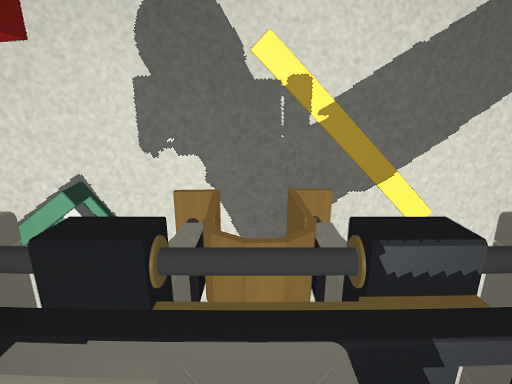

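```bash
python3 -m handwheel '[[[0.4,0.3,0,0.6],[0.6,0.5,0.1,0.9],[0.6,0.5,0.1,0.9],[0.6,0.5,0.1,0.9],[0.6,0.5,0.1,0.9],[0.6,0.5,0.1,0.9],[0.6,0.5,0.1,0.9],[0.5,0.4,0,0.9]]]' 40 40| head -5
python3 - <<'E'
from h import *
goto(.661,-.009,.18,186.4)
E
```

```text
time_s: 33.35
tcp_pos: [0.6298, -0.0277, 0.2003]
eef_rot: [-12.9, 84.1, 173.9]
contact_force: [1.3, 0.2, -2.3]
gripper_width: 0.0502
t 33.35 tcp [ 0.6298 -0.0277  0.2003] rot [-12.9  84.1 173.9] F [ 1.3  0.2 -2.3] w 50.2 j [ 14.  21.  -1.  -2. -73.  -6.]
jaw -173.2 xdir [-0.103  0.011 -0.995] UNITS [ 0.78  0.47 -0.51] turn -0.08 or 35.92
```

```bash
python3 -m handwheel '[[[0.4,0.25,-0.2,-0.05],[0.3,0.2,-0.2,0],[0,0,0,0],[0,0,0,0]]]' | head -5
python3 - <<'E'
from h import *
goto(.661,-.009,.17,186.4)
im,c=snap("wrist","pics/w19.png")
im,c=snap("scene"); crop(im,145,120,260,150,3,"pics/s19c.png")
a=plane("wrist",(246,30),.128);b=plane("wrist",(246,200),.128);print("bar col246",a,b)
_,R,g=jaw();print(g)
E
```

```text
time_s: 33.75
tcp_pos: [0.6595, -0.0045, 0.1755]
eef_rot: [-11.5, 83.5, 175.4]
contact_force: [-0.1, 0.4, -2.5]
gripper_width: 0.05
t 33.75 tcp [ 0.6595 -0.0045  0.1755] rot [-11.5  83.5 175.4] F [-0.1  0.4 -2.5] w 50.0 j [ 15.  25.   1.  -2. -73.  -7.]
jaw -173.0 xdir [-0.113  0.009 -0.994] UNITS [ 0.04 -0.11 -0.14] turn -0.13 or 35.87
bar col246 [ 0.6748758  -0.12088069  0.128     ] [ 0.66249557 -0.01116252  0.128     ]
[ 0.66137821 -0.00501281  0.1948106 ]
```

View pics/w19.png

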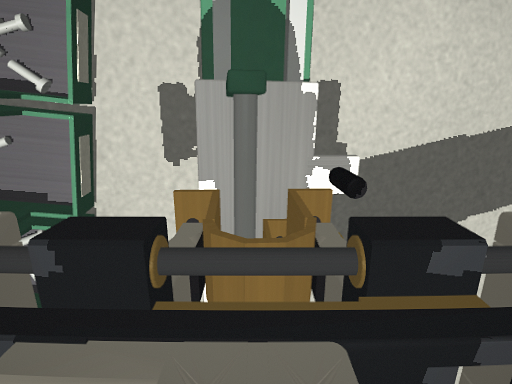

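View pics/s19c.png

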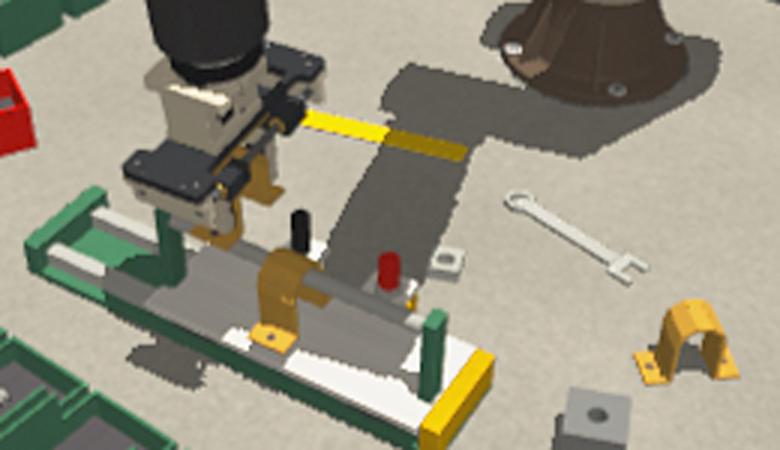

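```bash
python3 -m handwheel '[[[0.12,-0.16,-0.2,-0.1],[0,0,-0.4,0],[0,0,-0.5,0],[0,0,-0.4,0],[0,0,-0.4,0]]]' | head -5
python3 - <<'E'
from h import *
goto(.664,-.011,.08,186.4)
im,c=snap("wrist","pics/w20.png")
E
```

```text
time_s: 34.35
tcp_pos: [0.6658, -0.0157, 0.102]
eef_rot: [-12.9, 84.1, 173.2]
contact_force: [0.3, -0.0, -2.3]
gripper_width: 0.0504
t 34.35 tcp [ 0.6658 -0.0157  0.102 ] rot [-12.9  84.1 173.2] F [ 0.3 -0.  -2.3] w 50.4 j [ 14.  29.  -3.  -2. -64.  -7.]
jaw -173.8 xdir [-0.103  0.012 -0.995] UNITS [-0.05  0.12 -0.55] turn 0.04 or -35.96
```

View pics/w20.png

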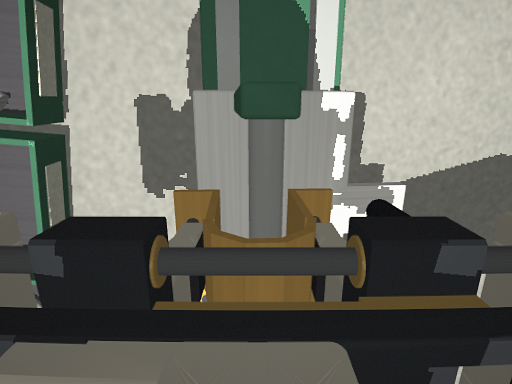

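```bash
python3 -m handwheel '[[[-0.03,0.05,-0.25,0],[0,0,-0.2,0],[0,0,-0.08,0]]]' | head -5
python3 - <<'E'
from h import *
goto(.664,-.011,.08,186.4)
E
```

```text
time_s: 34.7
tcp_pos: [0.6633, -0.0155, 0.079]
eef_rot: [-12.4, 83.9, 173.7]
contact_force: [-8.9, 2.7, 25.0]
gripper_width: 0.0502
t 34.70 tcp [ 0.6633 -0.0155  0.079 ] rot [-12.4  83.9 173.7] F [-8.9  2.7 25. ] w 50.2 j [ 14.  30.  -4.  -2. -62.  -7.]
jaw -173.9 xdir [-0.105  0.012 -0.994] UNITS [0.02 0.11 0.03] turn 0.06 or -35.94
```

Contact at the expected height, so I'm releasing.

```bash
python3 -m handwheel '[[[0,0,0.04,0],[0,0,0,0],[0,0,0,0],[0,0,0,0],[0,0,0,0]]]' 74 | head -5; python3 -m handwheel '[[[0,0,0.15,0],[0,0,0.3,0],[0,0,0.6,0],[0,0,0.8,0],[0,0,0.8,0],[0,0,0.5,0],[0,0,0,0]]]' | head -5
python3 - <<'E'
from h import *
goto(.62,.36,.2,186.4)
im,c=snap("scene"); crop(im,145,140,260,150,3,"pics/s21c.png")
im,c=snap("side"); crop(im,195,140,135,150,4,"pics/si21c.png")
E
```

```text
time_s: 35.2
tcp_pos: [0.6653, -0.0157, 0.0835]
eef_rot: [-12.8, 84.2, 173.2]
contact_force: [-0.5, -0.5, -0.1]
gripper_width: 0.0737
time_s: 35.9
tcp_pos: [0.6645, -0.0163, 0.2188]
eef_rot: [-12.3, 84.3, 173.8]
contact_force: [0.2, -0.8, 0.7]
gripper_width: 0.0737
t 35.90 tcp [ 0.6645 -0.0163  0.2188] rot [-12.3  84.3 173.8] F [ 0.2 -0.8  0.7] w 73.7 j [ 14.  23.   5.  -2. -77.  -8.]
jaw -173.9 xdir [-0.099  0.011 -0.995] UNITS [-1.11  9.41 -0.47] turn 0.05 or -35.95
```

View pics/s21c.png

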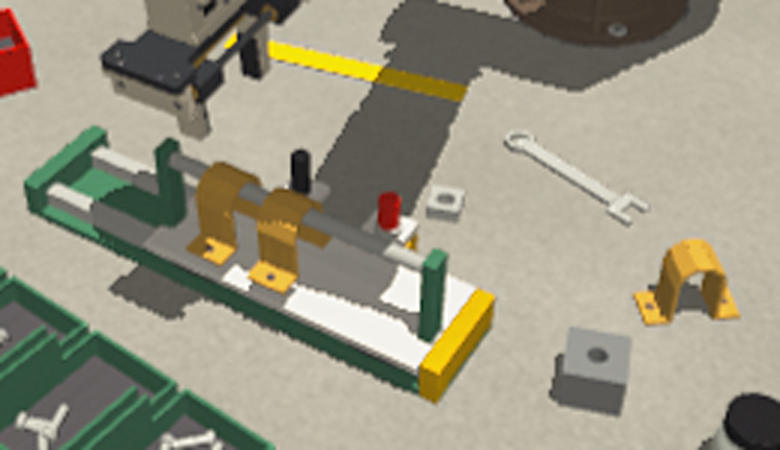

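View pics/si21c.png

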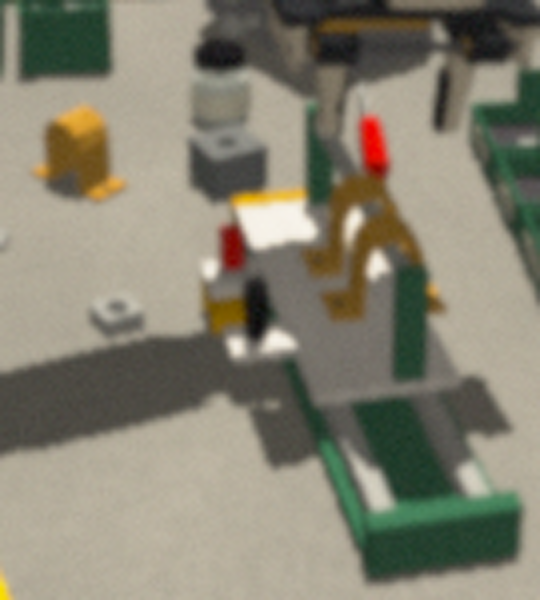

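Run:
```python
from h import *
im=vision.capture("scene"); crop(im,290,230,110,120,5,"pics/s22.png")
for p in [(306,296),(340,320),(345,325),(373,345)]: print(plane("scene",p,.012))
S=lambda X,Y:(145+(X+.5)/3-.5,140+(Y+.5)/3-.5)
for p in [(570,328),(631,336),(622,385),(564,370)]: print("blk",plane("scene",S(*p),.044))
```

```text
[0.71412742 0.29931559 0.012     ]
[0.72271734 0.40096798 0.012     ]
[0.72740392 0.41702791 0.012     ]
[0.73416356 0.49247698 0.012     ]
blk [0.56015324 0.28803655 0.044     ]
blk [0.53533465 0.33571596 0.044     ]
blk [0.59011569 0.35635496 0.044     ]
blk [0.60594037 0.30864258 0.044     ]
```

View pics/s22.png

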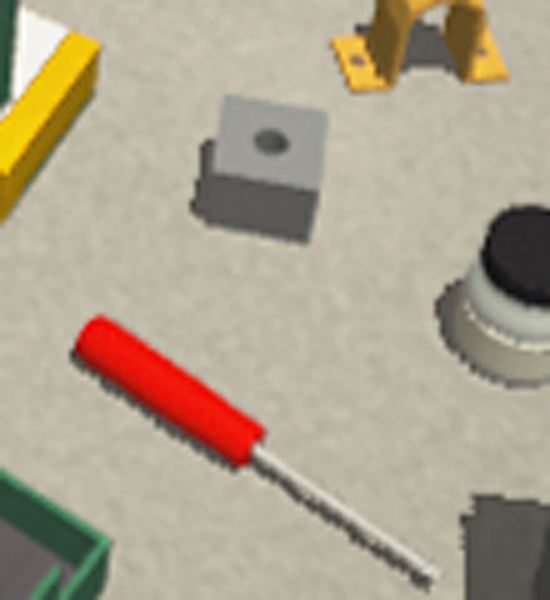

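```bash
python3 -m handwheel '[[[-0.05,0.8,0,0],[-0.05,1,0,0],[-0.05,1,0,0],[-0.05,1,0,0],[-0.05,1,0,0],[-0.05,1,0,0],[-0.05,1,0,0],[-0.05,0.8,0,0]]]' 0| head -5
python3 - <<'E'
from h import *
goto(.652,.325,.06,186.4)
E
```

```text
time_s: 36.85
tcp_pos: [0.6395, 0.2919, 0.2022]
eef_rot: [-7.2, 82.9, 178.3]
contact_force: [-0.3, -0.1, -0.0]
gripper_width: 0.0151
t 36.85 tcp [0.6395 0.2919 0.2022] rot [ -7.2  82.9 178.3] F [-0.3 -0.1 -0. ] w 15.1 j [ 38.  28.  11.  -5. -78. -31.]
jaw -174.4 xdir [-0.124  0.004 -0.992] UNITS [ 0.31  0.83 -3.56] turn 0.17 or -35.83
```

```bash
python3 -m handwheel '[[[0.25,0.5,-0.3,0],[0.05,0.25,-0.6,0],[0,0,-0.7,0],[0,0,-0.7,0],[0,0,-0.6,0],[0,0,0,0]]]' 0| head -5
python3 - <<'E'
from h import *
goto(.652,.325,.035,186.4)
E
```

```text
time_s: 37.45
tcp_pos: [0.6455, 0.3275, 0.0721]
eef_rot: [-4.0, 82.2, -178.1]
contact_force: [-0.4, -0.8, -0.7]
gripper_width: 0.0007
t 37.45 tcp [0.6455 0.3275 0.0721] rot [  -4.    82.2 -178.1] F [-0.4 -0.8 -0.7] w 0.7 j [ 40.  36.   6.  -5. -67. -32.]
jaw -174.1 xdir [-0.136 -0.004 -0.991] UNITS [ 0.16 -0.06 -0.93] turn 0.1 or -35.9
```

```bash
python3 -m handwheel '[[[0.12,0,-0.4,0],[0,0,-0.35,0],[0,0,-0.15,0]]]' 0| head -5;python3 -m handwheel '[[[-0.2,-0.03,0,0],[-0.2,-0.03,0,0],[-0.2,-0.03,0,0],[-0.15,-0.03,0,0]]]' 0| head -5
python3 - <<'E'
from h import *
goto(.652,.325,.035,186.4)
E
```

```text
time_s: 37.75
tcp_pos: [0.6512, 0.3274, 0.0349]
eef_rot: [-3.8, 82.2, -177.9]
contact_force: [0.8, 0.2, 0.7]
gripper_width: 0.0004
time_s: 38.15
tcp_pos: [0.6197, 0.3222, 0.0358]
eef_rot: [-4.1, 82.3, -178.3]
contact_force: [4.1, -0.7, -2.1]
gripper_width: 0.0006
t 38.15 tcp [0.6197 0.3222 0.0358] rot [  -4.1   82.3 -178.3] F [ 4.1 -0.7 -2.1] w 0.6 j [ 41.  35.   1.  -6. -61. -32.]
jaw -174.1 xdir [-0.134 -0.004 -0.991] UNITS [ 0.81  0.07 -0.02] turn 0.11 or -35.89
```

```bash
for i in 1 2 3; do python3 -m handwheel '[[[-0.15,-0.03,0,0],[-0.15,-0.03,0,0]]]' 0| sed -n '2,4p'; done
python3 - <<'E'
from h import *
goto(.652,.325,.035,186.4)
E
```

```text
tcp_pos: [0.6166, 0.3237, 0.04]
eef_rot: [-8.6, 83.5, 177.4]
contact_force: [10.2, 1.8, 1.6]
tcp_pos: [0.6078, 0.3231, 0.044]
eef_rot: [-11.6, 84.0, 174.5]
contact_force: [0.0, -0.0, -0.4]
tcp_pos: [0.5941, 0.3205, 0.0449]
eef_rot: [-11.9, 84.0, 174.2]
contact_force: [0.4, -0.8, 0.7]
t 38.75 tcp [0.5941 0.3205 0.0449] rot [-11.9  84.  174.2] F [ 0.4 -0.8  0.7] w 0.4 j [ 42.  32.  -4.  -5. -58. -33.]
jaw -173.9 xdir [-0.104  0.011 -0.995] UNITS [ 1.45  0.11 -0.25] turn 0.05 or -35.95
```

```bash
python3 -m handwheel '[[[0,0,0.2,0],[0.6,0,0.1,0],[0.6,0,0,0],[0.2,0,0,0],[0,0,-0.3,0],[0,0,-0.4,0],[0,0,-0.2,0]]]' 0| head -5
python3 - <<'E'
from h import *
goto(.64,.325,.022,186.4)
E
```

```text
time_s: 39.45
tcp_pos: [0.6469, 0.3201, 0.0211]
eef_rot: [-11.3, 83.8, 174.9]
contact_force: [0.0, 0.2, 0.7]
gripper_width: 0.0003
t 39.45 tcp [0.6469 0.3201 0.0211] rot [-11.3  83.8 174.9] F [0.  0.2 0.7] w 0.3 j [ 39.  37.   2.  -5. -59. -30.]
jaw -173.8 xdir [-0.107  0.01  -0.994] UNITS [-0.17  0.12  0.02] turn 0.04 or -35.96
```

```bash
python3 -m handwheel '[[[-0.2,0,0,0],[-0.2,0,0,0],[-0.15,0,-0.05,0]]]' 0| sed -n '2,4p'; for i in 1 2 3; do python3 -m handwheel '[[[-0.15,-0.03,-0.06,0],[-0.15,-0.03,-0.06,0]]]' 0| sed -n '2,4p'; done
python3 - <<'E'
from h import *
goto(.652,.325,.035,186.4)
E
```

```text
tcp_pos: [0.621, 0.3191, 0.0158]
eef_rot: [-9.5, 83.6, 176.6]
contact_force: [11.8, -2.1, 6.1]
tcp_pos: [0.621, 0.3197, 0.0165]
eef_rot: [-15.3, 85.0, 171.2]
contact_force: [21.9, -5.3, -5.7]
tcp_pos: [0.6213, 0.3198, 0.0169]
eef_rot: [-26.0, 86.3, 160.7]
contact_force: [20.0, -3.6, -5.5]
tcp_pos: [0.6216, 0.3201, 0.0174]
eef_rot: [-45.9, 87.3, 141.1]
contact_force: [20.5, -3.6, -6.5]
t 40.35 tcp [0.6216 0.3201 0.0174] rot [-45.9  87.3 141.1] F [20.5 -3.6 -6.5] w 0.5 j [ 42.  33.  -6.  -3. -51. -32.]
jaw -173.0 xdir [-0.037  0.03  -0.999] UNITS [0.76 0.12 0.44] turn -0.11 or 35.89
```

```bash
for i in 1 2; do python3 -m handwheel '[[[-0.15,-0.03,-0.06,0],[-0.15,-0.03,-0.06,0]]]' 0| sed -n '2,4p'; done; python3 -m handwheel '[[[0.3,0,0,0],[0.2,0,0.3,0],[0,0,0.7,0],[0,0,0.8,0],[-0.3,0,0.8,0],[-0.5,0,0.8,0],[-0.5,0,0.5,0],[-0.5,0,0,0]]]' 60 | sed -n '2,4p'
python3 - <<'E'
from h import *
goto(.43,.34,.2,140)
E
```

```text
tcp_pos: [0.622, 0.3204, 0.0179]
eef_rot: [-78.5, 87.7, 108.7]
contact_force: [21.6, -3.6, -7.6]
tcp_pos: [0.6224, 0.3207, 0.0184]
eef_rot: [-110.1, 87.2, 77.3]
contact_force: [17.1, -2.4, 1.4]
tcp_pos: [0.568, 0.3205, 0.1877]
eef_rot: [-113.5, 87.0, 73.9]
contact_force: [-0.3, 0.2, -0.5]
t 41.55 tcp [0.568  0.3205 0.1877] rot [-113.5   87.    73.9] F [-0.3  0.2 -0.5] w 57.1 j [ 46.  19.  -7.  -2. -62. -38.]
jaw -172.7 xdir [ 0.015  0.051 -0.999] UNITS [-3.45  0.49  0.31] turn -9.47 or 26.53
```

```bash
python3 -m handwheel '[[[-0.3,0.2,0.1,-1],[-0.4,0.2,0.1,-1],[-0.4,0.2,0.1,-1],[-0.4,0.2,0.1,-1],[-0.4,0.2,0,-1],[-0.4,0.2,0,-1],[-0.3,0.1,0,-1],[-0.1,0,0,-1]]]' 87| sed -n '2,4p';python3 -m handwheel '[[[0,0,0,-1],[0,0,0,-0.5],[0,0,0,0],[0,0,0,0]]]' | sed -n '2,4p'
python3 - <<'E'
from h import *
goto(.43,.34,.2,142)
im,c=snap("wrist","pics/w23.png")
E
```

```text
tcp_pos: [0.4498, 0.3743, 0.2177]
eef_rot: [-111.2, 86.2, 34.9]
contact_force: [-0.6, -0.2, -0.2]
tcp_pos: [0.4464, 0.3746, 0.2226]
eef_rot: [-108.5, 86.0, 29.9]
contact_force: [-0.2, 0.9, -0.7]
t 42.75 tcp [0.4464 0.3746 0.2226] rot [-108.5   86.    29.9] F [-0.2  0.9 -0.7] w 87.0 j [  61.   10.  -16.    2.  -61. -103.]
jaw 138.3 xdir [ 0.06   0.035 -0.998] UNITS [-0.41 -0.86 -0.56] turn 0.74 or -35.26
```

View pics/w23.png

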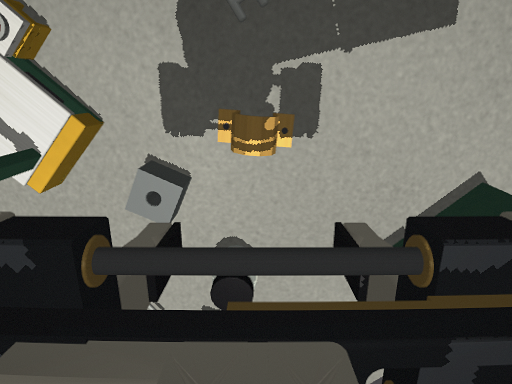

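Run:
```python
from h import *
im=cv2.imread("pics/w23.png"); crop(im,205,90,100,75,7,"pics/w23c.png")
p=plane("wrist",(227,127),.004);q=plane("wrist",(284,131),.004); d=q-p
m=(p+q)/2
a=np.degrees(np.arctan2(d[1],d[0]))
print(p,q,m,np.linalg.norm(d),a)
_,R,_=jaw()
goto(m[0]+R[0,0]*.025,m[1]+R[1,0]*.025,.016,a)
```

```text
[0.45308238 0.32012674 0.004     ] [0.40396832 0.37016215 0.004     ] [0.42852535 0.34514445 0.004     ] 0.07011229434471698 134.46759104859757
t 42.80 tcp [0.4466 0.3746 0.2226] rot [-108.4   86.    29.9] F [-0.6 -0.3  0.7] w 87.0 j [  61.   10.  -16.    2.  -61. -103.]
jaw 138.3 xdir [ 0.06   0.035 -0.998] UNITS [-0.41 -0.71 -5.17] turn -0.76 or 35.24
```

View pics/w23c.png

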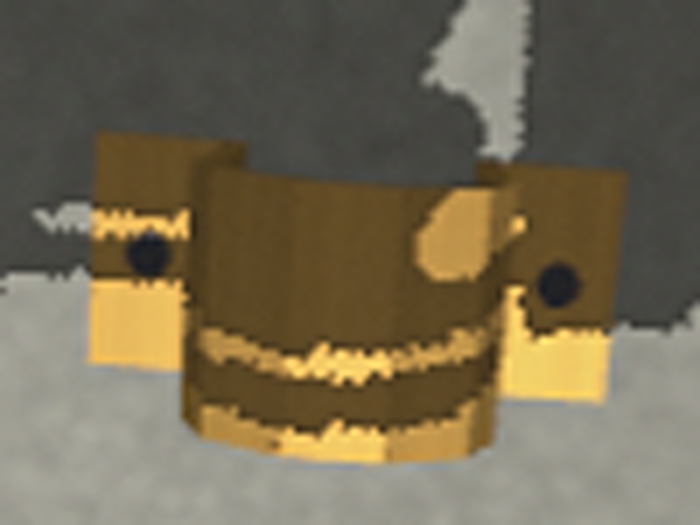

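```bash
python3 -m handwheel '[[[-0.2,-0.4,0,-0.7],[-0.2,-0.3,-0.4,-0.1],[0,-0.1,-0.7,0],[0,0,-0.8,0],[0,0,-0.8,0],[0,0,-0.8,0],[0,0,-0.5,0],[0,0,0,0]]]' 87| sed -n '2,4p'
python3 - <<'E'
from h import *
goto(.429,.343,.016,134.5)
im,c=snap("wrist","pics/w24.png")
E
```

```text
tcp_pos: [0.4307, 0.3411, 0.0615]
eef_rot: [-105.7, 85.6, 28.9]
contact_force: [-0.5, -0.9, 0.9]
t 43.60 tcp [0.4307 0.3411 0.0615] rot [-105.7   85.6   28.9] F [-0.5 -0.9  0.9] w 86.7 j [  60.   16.  -32.    4.  -38. -109.]
jaw 134.5 xdir [ 0.066  0.037 -0.997] UNITS [-0.04  0.05 -1.14] turn -0.01 or 35.99
```

View pics/w24.png

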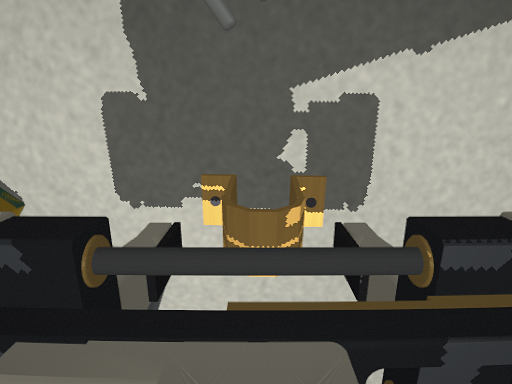

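```bash
python3 -m handwheel '[[[0,0,-0.4,0],[0,0,-0.45,0],[0,0,-0.35,0],[0,0,-0.1,0]]]' 62 30| head -4;  python3 - <<'E'
from h import *
goto(.429,.343,.015,134.5)
E
```

```text
time_s: 44.05
tcp_pos: [0.4345, 0.3462, 0.0166]
eef_rot: [-102.6, 85.0, 32.2]
contact_force: [-0.7, -0.7, -0.4]
t 44.05 tcp [0.4345 0.3462 0.0166] rot [-102.6   85.    32.2] F [-0.7 -0.7 -0.4] w 63.7 j [  60.   20.  -35.    5.  -31. -110.]
jaw 134.7 xdir [ 0.074  0.046 -0.996] UNITS [-0.14 -0.08 -0.04] turn -0.05 or 35.95
```

```bash
python3 -m handwheel '[[[-0.08,-0.08,-0.06,0],[0,0,-0.03,0],[0,0,-0.02,0],[0,0,0,0],[0,0,0,0]]]' 40 40| head -5;  python3 - <<'E'
from h import *
goto(.429,.343,.015,134.5)
E
```

```text
time_s: 44.55
tcp_pos: [0.4322, 0.3446, 0.0158]
eef_rot: [-101.4, 84.7, 33.4]
contact_force: [0.2, -0.3, -2.7]
gripper_width: 0.0486
t 44.55 tcp [0.4322 0.3446 0.0158] rot [-101.4   84.7   33.4] F [ 0.2 -0.3 -2.7] w 48.6 j [  61.   20.  -35.    5.  -30. -110.]
jaw 134.8 xdir [ 0.077  0.051 -0.996] UNITS [-0.08 -0.04 -0.02] turn -0.06 or 35.94
```

```bash
python3 -m handwheel '[[[0,0,0.3,0],[0,0,0.5,0],[0,0,0.7,0],[0,0,0.8,0],[0,0,0.8,0],[0,0,0.8,0],[0,0,0.4,0],[0,0,0,0.5]]]' | head -5;python3 -m handwheel '[[[0.3,-0.3,0,0.8],[0.5,-0.5,0.1,1],[0.5,-0.5,0.1,1],[0.5,-0.5,0.1,1],[0.5,-0.5,0.1,1],[0.5,-0.5,0.1,1],[0.5,-0.5,0.1,1],[0.5,-0.5,0.1,1]]]' | head -5
python3 - <<'E'
from h import *
goto(.650,.110,.18,186.4)
E
```

```text
time_s: 45.35
tcp_pos: [0.4301, 0.3414, 0.1941]
eef_rot: [-102.6, 85.0, 34.8]
contact_force: [-0.6, 0.1, -1.5]
gripper_width: 0.048
time_s: 46.15
tcp_pos: [0.5827, 0.185, 0.2243]
eef_rot: [-100.3, 84.9, 78.0]
contact_force: [-1.3, 0.4, -1.9]
gripper_width: 0.0485
t 46.15 tcp [0.5827 0.185  0.2243] rot [-100.3   84.9   78. ] F [-1.3  0.4 -1.9] w 48.5 j [ 34.  13.  -8.  -4. -65. -34.]
jaw 178.2 xdir [ 0.019  0.087 -0.996] UNITS [ 1.68 -1.88 -1.11] turn 1.64 or -34.36
```

```bash
python3 -m handwheel '[[[0.4,-0.5,-0.1,0.6],[0.5,-0.5,-0.3,0.6],[0.4,-0.4,-0.3,0.4],[0.15,-0.2,-0.2,0],[0,0,0,0],[0,0,0,0]]]' | head -5
python3 - <<'E'
from h import *
goto(.650,.110,.18,186.4)
im,c=snap("wrist","pics/w25.png")
im,c=snap("scene"); crop(im,145,120,260,150,3,"pics/s25c.png")
im,c=snap("side"); crop(im,195,110,135,150,4,"pics/si25c.png")
E
```

```text
time_s: 46.75
tcp_pos: [0.6439, 0.1149, 0.1862]
eef_rot: [-98.9, 84.9, 87.5]
contact_force: [-0.2, -0.1, -1.1]
gripper_width: 0.0482
t 46.75 tcp [0.6439 0.1149 0.1862] rot [-98.9  84.9  87.5] F [-0.2 -0.1 -1.1] w 48.2 j [ 24.  20.  -4.  -5. -64. -16.]
jaw -173.6 xdir [ 0.004  0.089 -0.996] UNITS [ 0.15 -0.12 -0.16] turn 0.01 or -35.99
```

View pics/w25.png

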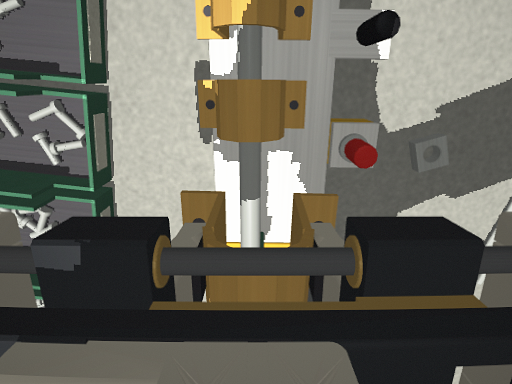

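View pics/s25c.png

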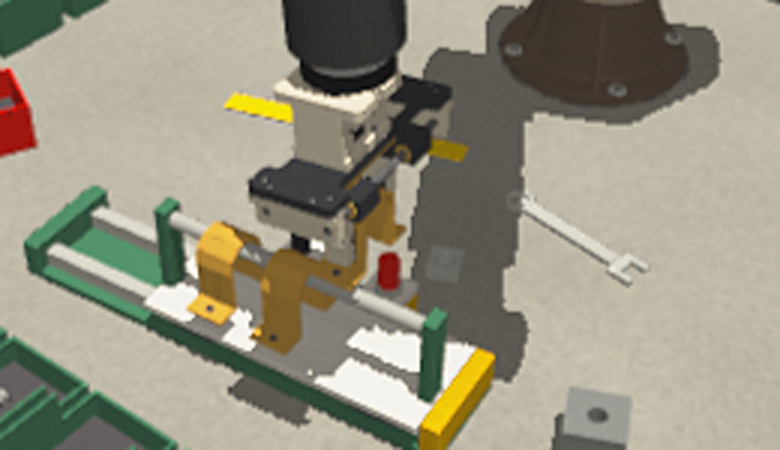

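View pics/si25c.png

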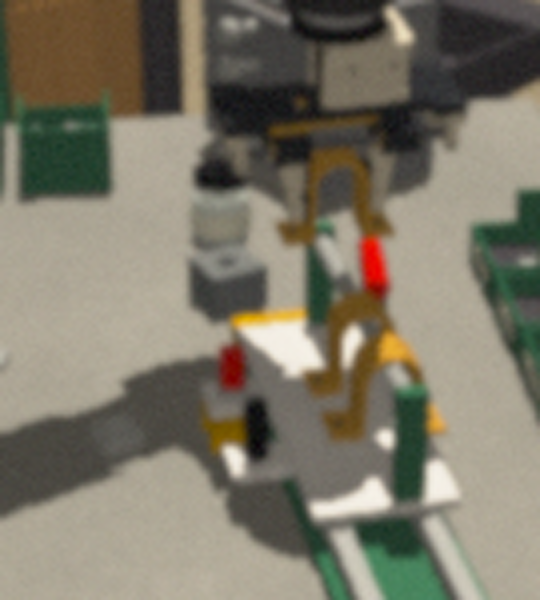

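```bash
python3 -m handwheel '[[[0.15,-0.08,-0.2,0],[0,0,-0.4,0],[0,0,-0.5,0],[0,0,-0.5,0],[0,0,-0.4,0],[0,0,-0.1,0]]]' | head -5
python3 - <<'E'
from h import *
goto(.6505,.112,.083,186.4)
im,c=snap("wrist","pics/w26.png")
E
```

```text
time_s: 47.5
tcp_pos: [0.6515, 0.1158, 0.1032]
eef_rot: [-104.5, 84.6, 82.3]
contact_force: [-1.2, 0.0, -2.4]
gripper_width: 0.0483
t 47.50 tcp [0.6515 0.1158 0.1032] rot [-104.5   84.6   82.3] F [-1.2  0.  -2.4] w 48.3 j [ 24.  24.  -9.  -6. -54. -14.]
jaw -173.3 xdir [ 0.012  0.093 -0.996] UNITS [-0.03 -0.09 -0.51] turn -0.06 or 35.94
```

View pics/w26.png

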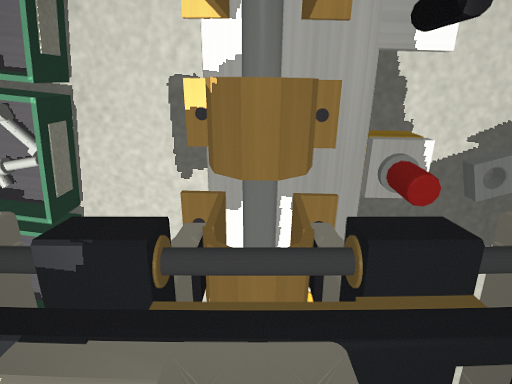

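```bash
python3 -m handwheel '[[[-0.03,0,-0.25,0],[0,0,-0.2,0],[0,0,-0.08,0]]]' | head -5
python3 - <<'E'
from h import *
goto(.6505,.112,.083,186.4)
E
```

```text
time_s: 47.85
tcp_pos: [0.6519, 0.1167, 0.0831]
eef_rot: [-106.7, 84.6, 80.2]
contact_force: [0.6, -1.3, -1.8]
gripper_width: 0.0485
t 47.85 tcp [0.6519 0.1167 0.0831] rot [-106.7   84.6   80.2] F [ 0.6 -1.3 -1.8] w 48.5 j [ 24.  25. -10.  -6. -52. -14.]
jaw -173.2 xdir [ 0.016  0.094 -0.995] UNITS [-0.03 -0.12 -0.  ] turn -0.08 or 35.92
```

```bash
python3 -m handwheel '[[[-0.02,0,-0.05,0],[0,0,-0.05,0]]]' | head -5
```

```text
time_s: 48.05
tcp_pos: [0.652, 0.1167, 0.0816]
eef_rot: [-108.2, 84.5, 78.8]
contact_force: [-10.3, -1.0, 18.6]
gripper_width: 0.0484
```

Contact; releasing.

```bash
python3 -m handwheel '[[[-0.03,0,0.04,0],[-0.02,0,0,0],[0,0,0,0],[0,0,0,0]]]' 74 | head -5; python3 -m handwheel '[[[0,0,0.15,0],[0,0,0.3,0],[0,0,0.6,0],[0,0,0.8,0],[-0.3,0,0.8,0],[-0.8,0,0.5,0],[-0.8,0.3,0,0],[-0.8,0.3,0,0]]]' | head -5;python3 -m handwheel '[[[-0.8,0.8,0,0],[-0.8,0.8,0,0],[0,0.8,0,0],[0,0,0,0],[0,0,0,0]]]' | head -5
python3 - <<'E'
from h import *
st()
im,c=snap("wrist","pics/w27.png")
im,c=snap("scene","pics/s27.png"); crop(im,145,140,260,150,3,"pics/s27c.png")
im,c=snap("side","pics/si27.png"); crop(im,195,140,135,150,4,"pics/si27c.png")
E
```

```text
time_s: 48.45
tcp_pos: [0.6516, 0.1171, 0.0861]
eef_rot: [-110.9, 84.4, 76.1]
contact_force: [-0.1, -0.4, -0.3]
gripper_width: 0.0719
time_s: 49.25
tcp_pos: [0.5439, 0.1397, 0.2209]
eef_rot: [-112.2, 84.4, 74.6]
contact_force: [0.1, 1.3, 0.5]
gripper_width: 0.0738
time_s: 49.75
tcp_pos: [0.4747, 0.2393, 0.229]
eef_rot: [-115.4, 83.9, 71.5]
contact_force: [-0.9, 0.5, -0.7]
gripper_width: 0.0737
t 49.75 tcp [0.4747 0.2393 0.229 ] rot [-115.4   83.9   71.5] F [-0.9  0.5 -0.7] w 73.7 j [ 46.   4. -19.  -3. -61. -38.]
```

View pics/s27c.png

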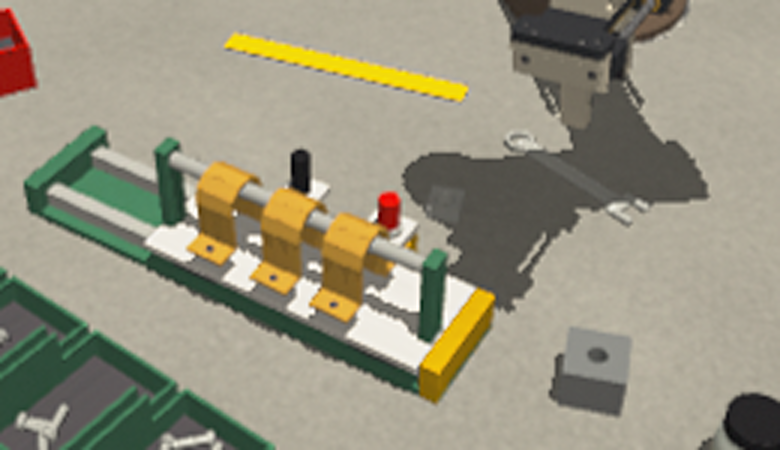

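View pics/si27c.png

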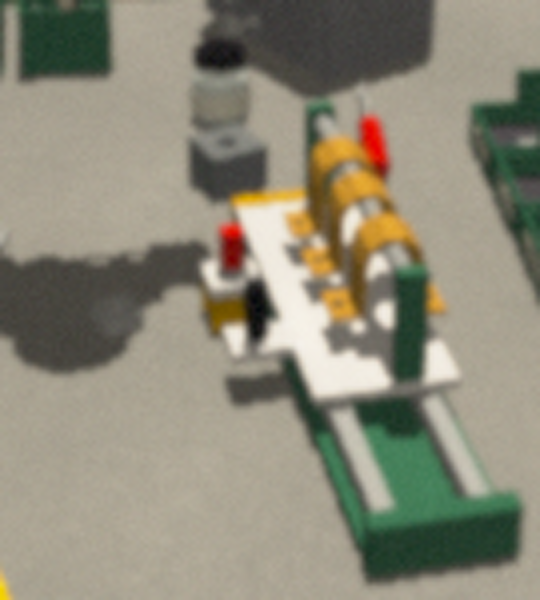

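View pics/s27.png

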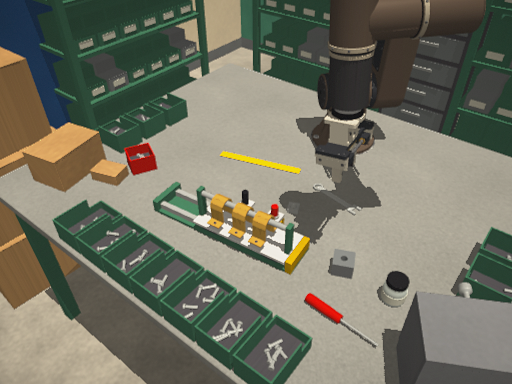

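View pics/si27.png

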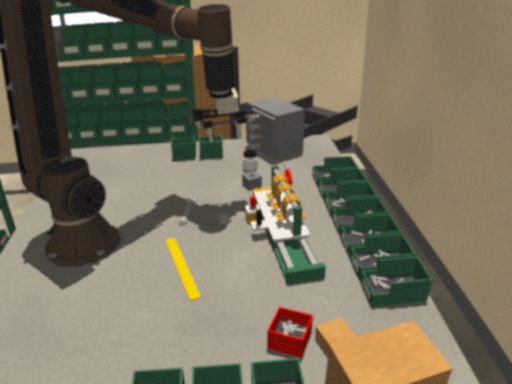

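Run:
```python
from h import *
S=lambda X,Y:(145+(X+.5)/3-.5,140+(Y+.5)/3-.5)
T=lambda X,Y:(195+(X+.5)/4-.5,140+(Y+.5)/4-.5)
print("pin top",tri([("scene",S(389,196)),("side",T(232,227))]))
from plant import close_job
print(close_job())
```

```text
pin top [0.55359415 0.08219436 0.08544656]
the job is handed in; nothing more can be done
None
```

The job is handed in, finished at about 50 s on the robot's clock. The carriage is against the yellow stop and pinned, and all three saddles on the bench now hang side by side on the bar. I found three saddles and saw no others.

- **Carriage:** I pulled it to the stop by the handle, but my release dragged it back about 2 mm. The wrist camera showed the lugs out of line, so I used the pin tip in the carriage lug to push it back until the force rose to about 18 N. The lugs then lined up.
- **Pin:** I pushed it home, and it bottomed out at about 47 N at the expected height. The last check put the grip top at 85.4 mm, against 85 mm when fully seated.
- **Saddles:** I hung them one at a time, only after the carriage was pinned, about 60 mm apart. None looked knocked aside at any point.
- **Final pictures:** These show the saddles astride the bar, the deck at the stop, the pin in, and the tub and jar upright. The arm is clear of everything.

**What went wrong or disagreed:**
- **Tool tilt:** The tool tilted by up to about 8° as it moved. I corrected it twice by pressing the closed fingers against the fixed pin block, and one of those presses first slid over the block's top edge without harm.
- **Push on the stop:** The first push against the stop reached about 60 N at the wrist, under the 120 N limit.
- **Camera agreement:** The scene and side cameras differed by a few millimetres in y, so I used wrist views or averages for the fine moves.

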